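# Set the rotary table to the marked line and lock it

### The job

Push on the wheel studs of the hub with a fingertip to turn the rotary table until its yellow index mark lines up with the red line on the scale ring; then push the black-balled clamp lever over to its far stop to lock the setting. Touch and push only: do not grip a stud or the lever, do not shift the scale ring, and leave the loose tools and parts lying where they are.

Things in the scene. Friction and masses are not known exactly. Their poses are not given: they have to be found in the camera images.
- rotary_base: Green cast base of a hand-turned rotary table, bolted to the bench. Origin on the turning axis at bench level; z up. Foot 260 mm in diameter; two bolting lugs along its own +x and -x, 168 mm out, 30 mm high with bolts; clamp boss on its +y side, 167 mm out, 62 mm high. The dark steel faceplate, 200 mm in diameter, turns on it with its top at 90 mm.
- hub_top (a point): Upper end of the centre bolt, on the turning axis, 148 mm above the bench. It holds a bright steel car wheel hub on the faceplate: nut 24 mm across from 128 mm, centre boss 72 mm in diameter up to 124 mm (washer to 128), flange 150 mm in diameter with its top at 104 to 106 mm. The hub turns with the faceplate.
- faceplate (a joint): Angle (rad) of the faceplate with the hub about the upright axis, growing counter-clockwise seen from above; 0 when the yellow mark points along the base's +x. It turns freely either way but stiffly (about 0.5 N m of friction, 8 N at a stud, a little more when fast) and stays where it is left. The red line lies 0.45 to 2.8 rad counter-clockwise of the yellow mark at the start.
- index_mark (a point): Outer end of the yellow index mark, a radial paint stripe 6 mm wide across the hub flange and out to the rim of the faceplate; 101 mm from the axis, turns with the faceplate. Height 86 mm.
- target_line (a point): Inner end of the red target line, 6 mm wide and 20 mm long, on the aluminium scale ring (244 mm in diameter, black lines every 5 degrees) just outside the faceplate; 101 mm from the axis, height 82 mm. The ring is clamped: it does not turn with the faceplate.
- stud_1 (a point): Centre of the top end of the wheel stud that lies on the same radius as the yellow mark. Five upright steel studs, 12 mm in diameter, 63.5 mm from the axis, 72 degrees apart, stand 40 mm proud of the flange: from 104 mm to 144 mm height. Neighbours leave 62 mm free between them. A fingertip that is not turned along with the hub rubs on the stud, and the force rises.
- stud_2 (a point): Top of the next stud, 72 degrees counter-clockwise of stud_1 (seen from above).
- stud_3 (a point): Top of the stud 144 degrees counter-clockwise of stud_1.
- stud_4 (a point): Top of the stud 216 degrees counter-clockwise of stud_1.
- stud_5 (a point): Top of the stud 288 degrees counter-clockwise of stud_1.
- lock_lever (a joint): Angle (rad) of the steel clamp lever about its upright pivot, which stands on the clamp boss 145 mm from the table's axis along the base's +y. At 0 (fully open) the lever leans 0.6 rad from straight outwards towards the base's +x; it grows counter-clockwise from above, as the ball swings towards the base's -x, to the locked stop at 1.2. Light friction (about 3 N at the ball); it stays where it is left and starts nearly open.
- lever_ball (a point): Centre of the black ball, 28 mm in diameter, on the end of the clamp lever: 70 mm from the lever's pivot axis, 110 mm above the bench. The 10 mm arm slopes down from it to the pivot, whose top is at 100 mm.
- socket: Chromed socket, 30 mm in diameter, 40 mm high, standing loose; origin under its centre. Leave alone.
- wheel_nut: Loose steel wheel nut, 27 mm wide, 24 mm high; origin under its centre. Leave alone.
- nut_tray: Round steel dish with nuts in it, 116 mm across, 28 mm high, loose; origin under its centre. Leave alone.
- spanner: Steel spanner, 190 mm long, lying flat, loose; origin about its middle. Leave alone.
- paint_pen: White and red paint pen, 125 x 14 mm, lying loose; origin under its middle. Leave alone.
- oil_can: Yellow and blue can with a red cap, 62 mm in diameter, 170 mm high, loose; origin under its centre. Leave alone.
- brake_disc: Brake disc, 240 mm in diameter, 48 mm high, lying flat; origin under its centre. Leave alone.
- hammer: Hammer, 280 mm long, lying flat, loose; origin about its middle. Leave alone.

How it is judged:
By the outcome, as a careful person would: the job done as asked, in the order asked, and still so for the second after the job is handed in, with the robot touching nothing.
It also fails if it takes over 61 s, if anything falls off the work surface, if the arm or the gripper's body presses on something with over 40 N, if the wrist force passes 120 N, or if a joint passes its speed limit or range.

### The arm

A 7-joint arm with a two-finger parallel gripper is mounted at the origin on the work surface. World frame = base frame: x ahead of the robot, y to its left, z up, the work surface at z = 0. Lengths are in m, angles in rad, forces in N, time in s.
With the tool pointing down it reaches from about 0.425 to 0.925 m from the base axis. Payload 6.8 kg.
Tool frame: the origin (TCP) lies on the centre line of the jaws, within the pads' length; the fingertips stand 8 mm ahead of it and the grasp point (between the pads) lies 11 mm behind it; x points along the fingers, y is the direction in which the jaws open and shut, and the axes are right-handed (so a half turn about x gives the same grasp; the last joint's range is limited). The gripper opens to 88 mm and grips with 3 to 60 N. Pads are 20 mm wide; open, the fingers measure 115 mm over their backs; the gripper's body (75 mm by 178 mm) begins 61 mm behind the grasp point.
Start: joints at [-1.401, 0.477, 0.022, 1.555, -0.011, 1.109, -0.083], TCP at [0.185, 0.649, 0.231] pointing down, gripper open.
Joint ranges: [-2.96, 2.96], [-0.34, 2.1], [-1.41, 1.46], [0.24, 2.44], [-1.37, 4.51], [0.17, 1.92], [-2.96, 2.96]. Speed limits (rad/s): [2.39, 2.39, 3.14, 3.14, 3.14, 3.14, 3.14].

### API

Orientations are given as a rotation vector (axis times angle).
In Python, from workcell import observe, read_camera, camera_params, finish_job gives the robot as it stands. The module is installed in compiled form; this text tells all that it offers.
- The arm moves only by the tool jog_arm, never from a script. Its argument "moves" is a list of rows, each a list of 7 numbers: the shift along the tool's x, y, z in units of 40 mm (1.0 is 40 mm), then the turn, a rotation vector about the tool's x, y, z in degrees, then the gripper command: -1 is fully open, 1 is shut, values between are in proportion. A call has 1 to 20 rows; each row is the pose to reach, as a shift and turn from the pose commanded when the call began, along the tool's axes at that moment; what a row does not reach only later rows make up. A row lasts 1/12 s, in which the tool goes at most 41.7 mm and 7.16 degrees, less where a joint would pass 70% of its speed; a pose out of reach is approached as far as the arm can. A call with a gripper value outside its range is refused whole. The fingers move at their own pace and stop on an object; the grip force is fixed at half the most. Time passes only in rows, so rows that repeat a pose let the fingers close. It gives the time, the measured TCP pose, the force and the opening at its end, in the units of the state.
- observe(): the state, without advancing time (a new reading comes with each control period).
- read_camera(name): name is "side" or "top" or "wrist"; returns (picture, depth): 384x512x3 uint8, red, green, blue; 384x512 float32, m along the optical axis (not along the pixel's ray), 0 where there is no reading.
- camera_params(name): a dict with "intrinsics" (3x3 intrinsics, pixels), "k1" (the pictures are not rectified: a ray, as slopes to the right and down, at radius r is drawn at 1 + k1 r^2 times it, then the intrinsics apply), "R" (3x3) and "t" (3): a world point X has camera coordinates R X + t. Camera axes: x right, y down, z forward; pixel columns grow to the right and rows downward; lengths in m; the calibration is good to about 2 mm. A picture is of the moment at which its call begins: read the wrist's pose just before it. camera_params takes no time and is no camera call; for the wrist camera it gives the pose at the moment of the call.
- finish_job(): hands the job in, once; it reports no verdict.
The state is a dict: "clock": time; "joints": joint angles; "dq": joint speeds; "joint_torque": joint torques, N m; "eef_pos": TCP position; "orientation": TCP orientation; "force": force on the tool from outside, world axes, zero at the start; "torque": the same for the moment, N m; "finger_gap": opening from 0.0 (shut) to 1.0 (fully open).
Only numpy, scipy, OpenCV 4.12 (cv2) and the standard library are available. Lean on these libraries where they do the work, as an engineer would, in place of code of your own. Each camera call takes 0.05 s, during which the arm holds its last target.

## Working session

There is one attempt and no reset: what is moved stays moved. The work goes in short steps, Python scripts to look and compute and a tool call to move; the robot and the scene stay as the last step left them, time stands still between calls to the robot, and variables do not carry over. Pictures are saved under pics/ and viewed, and the job is handed in when it is done.

Besides the shell and the picture viewer there is one more tool, called as name(argument=value, ...), one argument or row to a line, values as JSON. jog_arm: Moves the arm, as the interface text tells. Its arguments: {"type":"object","properties":{"moves":{"type":"array","items":{"type":"array","items":{"type":"number"}}}},"required":["moves"]}

```bash
mkdir -p pics
python3 - <<'E'
from workcell import *
import cv2,numpy as np
s=observe()
print({k:np.round(v,3).tolist() for k,v in s.items()})
for n in ("top","side","wrist"):
    p,d=read_camera(n); c=camera_params(n)
    cv2.imwrite(f"pics/{n}0.png",cv2.cvtColor(p,cv2.COLOR_RGB2BGR)); np.savez(f"{n}0.npz",p=p,d=d,**c)
    print(n,{k:np.round(v,3).tolist() for k,v in c.items()})
E
```

```text
{'clock': 0.0, 'joints': [-1.401, 0.478, 0.022, 1.556, -0.012, 1.109, -0.083], 'dq': [0.001, -0.001, -0.001, 0.001, -0.001, 0.0, 0.001], 'joint_torque': [-0.0, -58.285, 1.534, -27.261, -0.054, 0.017, 0.0], 'eef_pos': [0.185, 0.649, 0.23], 'orientation': [0.217, 1.56, -0.219], 'force': [0.055, -0.762, -0.286], 'torque': [-0.024, 0.023, -0.0], 'finger_gap': 0.999}
top {'intrinsics': [[441.037, 0.0, 254.191], [0.0, 441.037, 192.164], [0.0, 0.0, 1.0]], 'k1': -0.063, 'R': [[-0.025, -1.0, -0.003], [-0.976, 0.025, -0.216], [0.216, -0.002, -0.976]], 't': [-0.012, 0.588, 1.433]}
side {'intrinsics': [[356.343, 0.0, 257.694], [0.0, 356.343, 192.959], [0.0, 0.0, 1.0]], 'k1': -0.083, 'R': [[-0.984, -0.178, 0.003], [-0.117, 0.634, -0.764], [0.134, -0.753, -0.645]], 't': [0.551, 0.164, 1.148]}
wrist {'intrinsics': [[268.871, 0.0, 258.616], [0.0, 268.871, 185.126], [0.0, 0.0, 1.0]], 'k1': -0.046, 'R': [[0.276, 0.961, -0.001], [0.927, -0.266, 0.266], [0.256, -0.074, -0.964]], 't': [-0.675, -0.031, 0.39]}
```

View pics/top0.png

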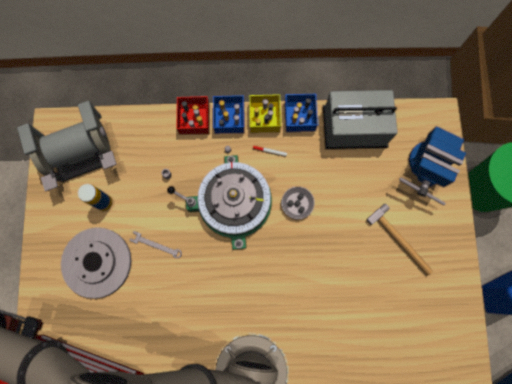

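View pics/side0.png

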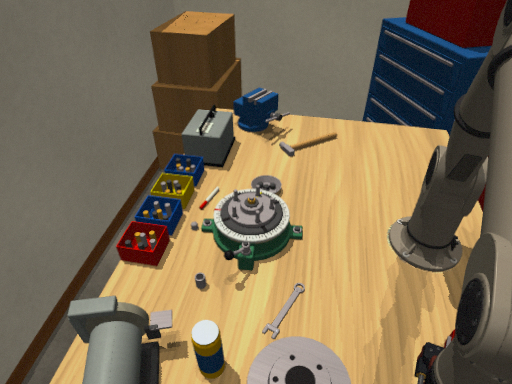

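View pics/wrist0.png

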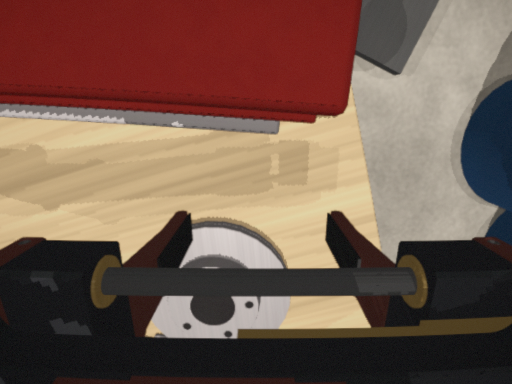

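The top view shows the hub at about (234,197), the base's lugs at (228,160) and (239,242), and the lever ball at about (171,190). I'll zoom in and write helpers next.

```bash
cat > h.py <<'E'
import numpy as np,cv2
def load(n): return dict(np.load(n+".npz"))
def ray(c,uv):
    K=c['intrinsics'];uv=np.atleast_2d(np.array(uv,float))
    x=cv2.undistortPoints(uv[:,None],K,np.array([float(c['k1']),0,0,0]))[:,0]
    d=np.c_[x,np.ones(len(x))]@c['R']; o=-c['R'].T@c['t']; return o,d
def plane(c,uv,z):
    o,d=ray(c,uv); return o+d*((z-o[2])/d[:,2])[:,None]
def proj(c,X):
    X=np.atleast_2d(np.array(X,float)); r,_=cv2.Rodrigues(c['R'])
    return cv2.projectPoints(X,r,c['t'],c['intrinsics'],np.array([float(c['k1']),0,0,0]))[0][:,0]
def shoot(n,tag):
    from workcell import read_camera,camera_params
    c=camera_params(n);p,d=read_camera(n)
    np.savez(f"{n}{tag}.npz",p=p,d=d,**c); return dict(c,p=p,d=d)
def crop(c,x0,y0,w,h,s,fn):
    im=cv2.cvtColor(c['p'][y0:y0+h,x0:x0+w],cv2.COLOR_RGB2BGR)
    cv2.imwrite("pics/"+fn,cv2.resize(im,None,fx=s,fy=s,interpolation=cv2.INTER_CUBIC))
E
python3 - <<'E'
from h import *
t=load("top0");s=load("side0")
crop(t,150,135,140,120,5,"top0z.png"); crop(s,180,165,130,110,6,"side0z.png")
print(proj(t,[[0,0,0]]))
E
```

```text
[[250.592112   371.09736336]]
```

View pics/top0z.png

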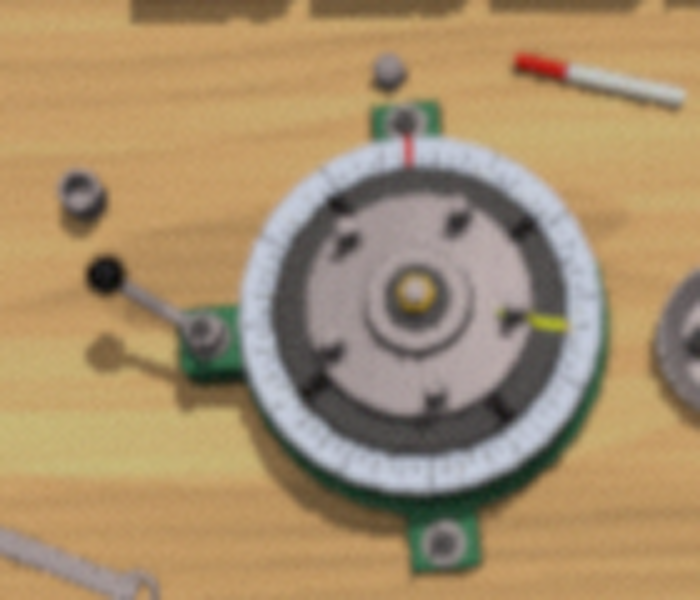

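View pics/side0z.png

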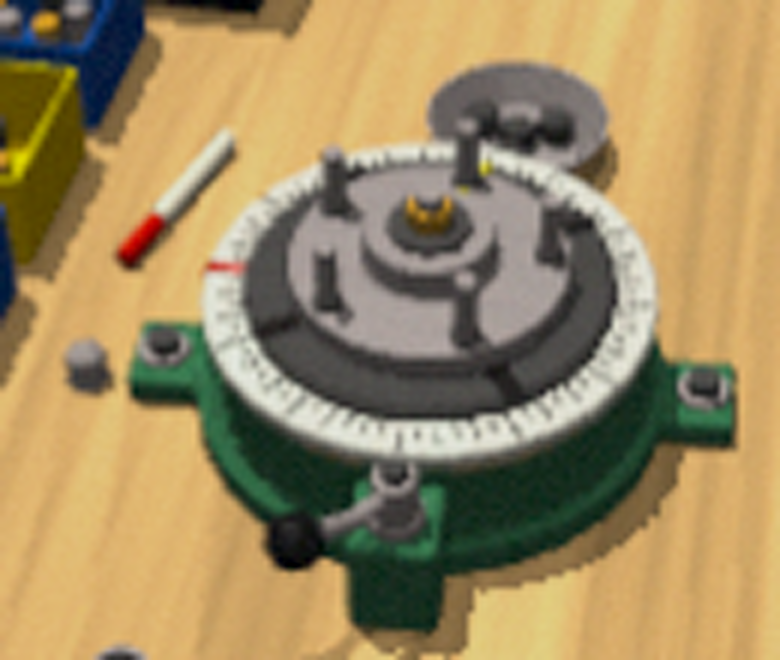

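```bash
cat >> h.py <<'E'
def masks(c):
    p=c['p'].astype(int); r,g,b=p[...,0],p[...,1],p[...,2]
    return (r>120)&(r-g>60)&(r-b>60), (r>130)&(g>120)&(b<100)&(r-g<50)&(g-b>60)
def cen(m,x0,y0,x1,y1,w=None):
    mm=np.zeros_like(m);mm[y0:y1,x0:x1]=m[y0:y1,x0:x1]
    ys,xs=np.nonzero(mm);return np.array([xs.mean(),ys.mean()]),len(xs)
E
python3 - <<'E'
from h import *
t=load("top0");s=load("side0")
mr,my=masks(t)
rc,n1=cen(mr,215,150,255,175); yc,n2=cen(my,245,188,270,210); print(rc,n1,yc,n2)
# green mask -> base; centers by hand
hub=np.array([150+415/5,135+290/5]); print('hub',plane(t,[hub],.148))
lug=np.array([[150+406/5,135+122/5],[150+443/5,135+543/5]]); L=plane(t,lug,.038); print('lugs',L,L.mean(0),np.linalg.norm(L[0]-L[1]))
print('boss pivot',plane(t,[[150+205/5,135+330/5]],.1),'ball',plane(t,[[150+105/5,135+274/5]],.11))
R=plane(t,[rc],.082);Y=plane(t,[yc],.088);print('red',R,'yel',Y)
# side view
hub2=[180+430/6,165+205/6]
print('hub side',plane(s,[hub2],.148),'ball',plane(s,[[180+293/6,165+540/6]],.11))
mr,my=masks(s)
r2,n=cen(mr,212,205,222,213);print(r2,n,plane(s,[r2],.082))
# ring fit in top: bright pixels
hsv=cv2.cvtColor(t['p'],cv2.COLOR_RGB2HSV); m=((hsv[...,1]<60)&(hsv[...,2]>165)).astype(np.uint8)
m[:,:195]=0;m[:,275:]=0;m[:155]=0;m[240:]=0
cs,_=cv2.findContours(m,cv2.RETR_EXTERNAL,cv2.CHAIN_APPROX_NONE);c=max(cs,key=cv2.contourArea)
P=plane(t,cv2.convexHull(c)[:,0].astype(float),.082);(cx,cy),rad=cv2.minEnclosingCircle(P[:,:2].astype(np.float32));print('ring',cx,cy,rad)
A=np.c_[2*P[:,:2],np.ones(len(P))];q=np.linalg.lstsq(A,(P[:,:2]**2).sum(1),rcond=None)[0];print(q[:2],np.sqrt(q[2]+q[0]**2+q[1]**2))
for C in (q[:2],L.mean(0)[:2]):
  a=np.degrees(np.arctan2(*(R[0,:2]-C)[::-1]));b=np.degrees(np.arctan2(*(Y[0,:2]-C)[::-1]));print(a,b,a-b,np.linalg.norm(R[0,:2]-C),np.linalg.norm(Y[0,:2]-C))
E
```

```text
[231. 164.] 5 [258.9375 199.0625] 16
hub [[0.56759096 0.04155927 0.148     ]]
lugs [[0.7129186  0.05138161 0.038     ]
 [0.41667707 0.03039996 0.038     ]] [0.56479784 0.04089078 0.038     ] 0.2969836290140026
boss pivot [[0.55462868 0.18299223 0.1       ]] ball [[0.59196001 0.24802912 0.11      ]]
red [[0.68334735 0.05006159 0.082     ]] yel [[ 0.55797459 -0.04163371  0.088     ]]
hub side [[0.56877821 0.05494014 0.148     ]] ball [[0.59443067 0.25075482 0.11      ]]
[217.25  209.125] 8 [[0.68376275 0.04913991 0.082     ]]
ring 0.5713514089584351 0.04232725128531456 0.12240561097860336
[0.57077047 0.04272793] 0.12076001574036489
3.7271843653458223 -98.62481772866481 102.35200209401063 0.11281549921744047 0.08532655969052022
4.423502900312327 -94.72654966705072 99.15005256736305 0.11890370255928016 0.08280609510234314
```

Run:
```python
from h import *
from scipy.spatial.transform import Rotation as Ro
from workcell import observe
s=observe();T=Ro.from_rotvec(s['orientation']).as_matrix();print(np.round(T,3))
w=load("wrist0");o=-w['R'].T@w['t'];print('cam',o,'in tool',T.T@(o-s['eef_pos']),'axes in tool (cols=cam xyz)\n',np.round(T.T@w['R'].T,3))
C=np.array([.570,.0425])
t=load("top0");sd=load("side0")
print(proj(t,[[*C,.148]]),proj(sd,[[*C,.148]]),[180+428/6,165+197/6])
for z in (.6,.65):
  pass
print('obstacles',plane(t,[[95,197]],.1))
```

```text
[[-0.     0.274  0.962]
 [-0.001  0.962 -0.274]
 [-1.    -0.001  0.   ]]
cam [0.11460674 0.66973793 0.38366695] in tool [-0.15373561  0.00071066 -0.07345967] axes in tool (cols=cam xyz)
 [[-0.    -0.266  0.964]
 [ 1.    -0.002 -0.   ]
 [ 0.002  0.964  0.266]]
[[232.69557202 192.27234822]] [[252.0488402  196.50555988]] [251.33333333333331, 197.83333333333334]
obstacles [[0.57615185 0.50481457 0.1       ]]
```

jog_arm(
  moves=[
    [-0.2, -0.2, 0.25, 0, 0, 0, 1],
    [-0.4, -0.6, 0.75, 0, 0, 0, 1],
    [-0.6, -1.0, 1.25, 0, 0, 0, 1],
    [-0.8, -1.4, 1.75, 0, 0, 0, 1],
    [-1.0, -1.8, 2.25, 0, 0, 0, 1],
    [-1.2, -2.2, 2.75, 0, 0, 0, 1],
    [-1.4, -2.6, 3.25, 0, 0, 0, 1],
    [-1.6, -3.0, 3.75, 0, 0, 0, 1],
    [-1.8, -3.4, 4.25, 0, 0, 0, 1],
    [-2.0, -3.8, 4.75, 0, 0, 0, 1],
    [-2.2, -4.2, 5.25, 0, 0, 0, 1],
    [-2.4, -4.6, 5.75, 0, 0, 0, 1],
    [-2.5, -5.0, 6.25, 0, 0, 0, 1],
    [-2.5, -5.4, 6.75, 0, 0, 0, 1],
    [-2.5, -5.8, 7.25, 0, 0, 0, 1],
    [-2.5, -6, 7.6, 0, 0, 0, 1],
  ],
)

```text
clock: 1.48
eef_pos: [0.4133, 0.3311, 0.3315]
orientation: [0.221, 1.559, -0.221]
force: [1.3, -0.5, -0.5]
finger_gap: 0.007
```

jog_arm(
  moves=[
    [0, -0.3, 0.38, 0, 0, 0, 1],
    [0, -0.7, 0.89, 0, 0, 0, 1],
    [0, -1.1, 1.4, 0, 0, 0, 1],
    [0, -1.5, 1.91, 0, 0, 0, 1],
    [0, -1.9, 2.42, 0, 0, 0, 1],
    [0, -2.3, 2.93, 0, 0, 0, 1],
    [0, -2.7, 3.44, 0, 0, 0, 1],
    [0, -3.1, 3.95, 0, 0, 0, 1],
    [0, -3.5, 4.46, 0, 0, 0, 1],
    [0, -3.9, 4.97, 0, 0, 0, 1],
    [0, -4.3, 5.48, 0, 0, 0, 1],
    [0, -4.7, 5.99, 0, 0, 0, 1],
    [0, -5.1, 6.5, 0, 0, 0, 1],
    [0, -5.5, 7.01, 0, 0, 0, 1],
    [0, -5.8, 7.4, 0, 0, 0, 1],
    [0, -6, 7.6, 0, 0, 0, 1],
    [0, -6, 7.6, 0, 0, 0, 1],
    [0, -6, 7.6, 0, 0, 0, 1],
  ],
)

```text
clock: 2.98
eef_pos: [0.6376, 0.0205, 0.3308]
orientation: [0.219, 1.56, -0.219]
force: [0.2, 0.1, -0.1]
finger_gap: 0.003
```

Run:
```python
from h import *
from workcell import observe
s=observe();print(np.round(s['joints'],3),np.round(s['eef_pos'],4),np.round(s['orientation'],3),s['clock'])
c=shoot("wrist","1");crop(c,0,0,512,384,1.5,"w1.png")
```

```text
[-0.442  0.359  0.425  1.546 -0.153  1.27   1.297] [0.6376 0.0205 0.3308] [ 0.219  1.56  -0.219] 2.9833
```

View pics/w1.png

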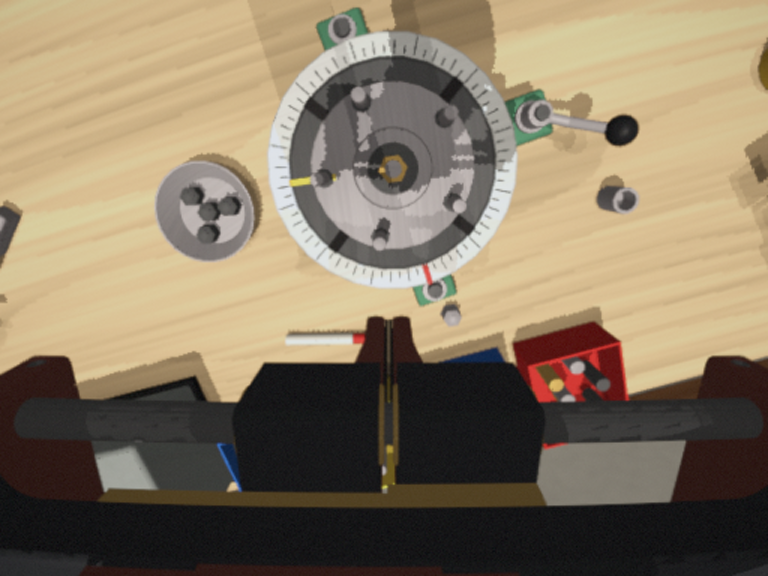

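```bash
cat > m.py <<'E'
from h import *
def fitc(P):
    A=np.c_[2*P,np.ones(len(P))];q=np.linalg.lstsq(A,(P**2).sum(1),rcond=None)[0]
    return q[:2],np.sqrt(q[2]+q[0]**2+q[1]**2)
def ang(v): return np.degrees(np.arctan2(v[...,1],v[...,0]))
def line_pts(c,m,z,C,r0,r1):
    ys,xs=np.nonzero(m);P=plane(c,np.c_[xs,ys],z)[:,:2]-C
    r=np.hypot(*P.T);k=(r>r0)&(r<r1);return P[k],np.c_[xs,ys][k]
E
python3 - <<'E'
from m import *
c=load("wrist1")
hsv=cv2.cvtColor(c['p'],cv2.COLOR_RGB2HSV)
# ring edges: radial search from guess center
C=np.array([.570,.0425]);
gray=c['p'].astype(int)
for it in range(3):
    out=[];inn=[]
    for a in np.radians(np.arange(0,360,3)):
        rr=np.arange(.095,.130,.0005);X=np.c_[C[0]+rr*np.cos(a),C[1]+rr*np.sin(a),np.full(len(rr),.082)]
        uv=proj(c,X).astype(np.float32)
        v=cv2.remap(c['p'],uv[:,0].reshape(1,-1),uv[:,1].reshape(1,-1),cv2.INTER_LINEAR)[0].astype(float)
        sat=v.max(1)-v.min(1)
        g=np.gradient(cv2.GaussianBlur(sat[:,None],(1,5),0)[:,0]);
        k=np.argmax(g[30:])+30
        if g[k]>2: out.append(X[k,:2])
        g2=np.gradient(v.mean(1));k=np.argmax(g2[:35])
        if g2[k]>3: inn.append(X[k,:2])
    out=np.array(out);inn=np.array(inn)
    Co,ro=fitc(out);d=np.abs(np.hypot(*(out-Co).T)-ro);Co,ro=fitc(out[d<.002]);
    Ci,ri=fitc(inn);d=np.abs(np.hypot(*(inn-Ci).T)-ri);Ci,ri=fitc(inn[d<.002]);
    print(len(out),Co,ro,len(inn),Ci,ri); C=Co
mr,my=masks(c)
R,uvr=line_pts(c,mr,.082,C,.100,.123);Y,uvy=line_pts(c,my,.088,C,.06,.104)
print('red',len(R),ang(R.mean(0)),np.hypot(*R.mean(0)),uvr.mean(0));print('yel',len(Y),ang(Y.mean(0)),np.hypot(*Y.mean(0)),uvy.mean(0))
st=np.array([[360,93],[445,118],[323,178],[380,238],[458,200]])/1.5
P=plane(c,st,.144)[:,:2];Cs,rs=fitc(P);print('stud circle',Cs,rs,ang(P-Cs));
print('hub',plane(c,[[396/1.5,168/1.5]],.148),'ball',plane(c,[[622/1.5,130/1.5]],.11),'piv',plane(c,[[540/1.5,112/1.5]],.1))
print('lugs',plane(c,np.array([[342,27],[435,290]])/1.5,.038))
E
```

```text
115 [0.56940303 0.04491205] 0.12106259360117638 120 [0.56933013 0.04495147] 0.10003808797508454
113 [0.56946174 0.04492476] 0.12107623200995228 120 [0.56938276 0.04498707] 0.09997614255241626
113 [0.56946169 0.04493078] 0.12106239582100319 120 [0.56937272 0.04493646] 0.10001380070588131
red 45 3.032569674519255 0.11158661115664378 [284.6        182.35555556]
yel 50 -98.39043091150403 0.09009928434758849 [199.28 120.82]
stud circle [0.56838701 0.04500269] 0.05938042151814952 [-171.79811145  116.13623849  -97.37231473  -26.04102132   48.0678981 ]
hub [[0.56999365 0.04761869 0.148     ]] ball [[0.59296258 0.25191999 0.11      ]] piv [[0.55844106 0.18669992 0.1       ]]
lugs [[0.42396854 0.03534698 0.038     ]
 [0.71499875 0.05592436 0.038     ]]
```

jog_arm(
  moves=[
    [0, 0, -0.1, 7, 0, 0, 1],
    [0, 0, -0.3, 14, 0, 0, 1],
    [0, 0, -0.5, 21, 0, 0, 1],
    [0, 0, -0.7, 28, 0, 0, 1],
    [0, 0, -0.9, 35, 0, 0, 1],
    [0, 0, -1.1, 42, 0, 0, 1],
    [0, 0, -1.3, 49, 0, 0, 1],
    [0, 0.1, -1.5, 56, 0, 0, 1],
    [0, 0.1, -1.7, 63, 0, 0, 1],
    [0, 0.1, -1.9, 70, 0, 0, 1],
    [0, 0.1, -2.1, 77, 0, 0, 1],
    [0, 0.1, -2.3, 84, 0, 0, 1],
    [0, 0.1, -2.5, 91, 0, 0, 1],
    [0, 0.1, -2.7, 98, 0, 0, 1],
    [0, 0.1, -2.9, 105, 0, 0, 1],
    [0, 0.1, -3.1, 112, 0, 0, 1],
    [0, 0.1, -3.3, 119, 0, 0, 1],
    [0, 0.1, -3.4, 126, 0, 0, 1],
    [0, 0.1, -3.5, 133, 0, 0, 1],
    [0, 0.1, -3.56, 140, 0, 0, 1],
  ],
)

```text
clock: 4.7
eef_pos: [0.501, 0.0655, 0.3307]
orientation: [1.992, 0.424, -1.992]
force: [-0.1, -0.6, -0.7]
finger_gap: 0.005
```

jog_arm(
  moves=[
    [0, 0, 0, 5, 0, 0, 1],
    [0, 0, 0, 10, 0, 0, 1],
    [0, 0, 0, 14.5, 0, 0, 1],
    [0, 0, 0, 14.5, 0, 0, 1],
    [0, 0, 0, 14.5, 0, 0, 1],
  ],
)

```text
clock: 5.12
eef_pos: [0.5017, 0.0649, 0.3307]
orientation: [2.132, 0.185, -2.132]
force: [0.6, -0.5, -0.1]
finger_gap: 0.006
```

```bash
cat > st.py <<'E'
from m import *
from scipy.spatial.transform import Rotation as Ro
from workcell import observe
s=observe();T=Ro.from_rotvec(s['orientation']).as_matrix()
print('t',round(s['clock'],2),'q',np.round(s['joints'],3),'p',np.round(s['eef_pos'],4),'yaw_y',np.degrees(np.arctan2(T[1,1],T[0,1])).round(2),'tilt',np.round(T[:,0],4),'F',np.round(s['force'],1),'M',np.round(s['torque'],2))
E
python3 st.py
python3 - <<'E'
from h import *
c=shoot("wrist","2");crop(c,0,0,512,384,1.5,"w2.png")
E
```

```text
t 5.12 q [-0.988  0.115  0.821  1.861 -0.091  1.204 -1.537] p [0.5017 0.0649 0.3307] yaw_y -80.15 tilt [-3.0e-04  1.1e-03 -1.0e+00] F [ 0.6 -0.5 -0.1] M [-0.07  0.14  0.02]
```

View pics/w2.png

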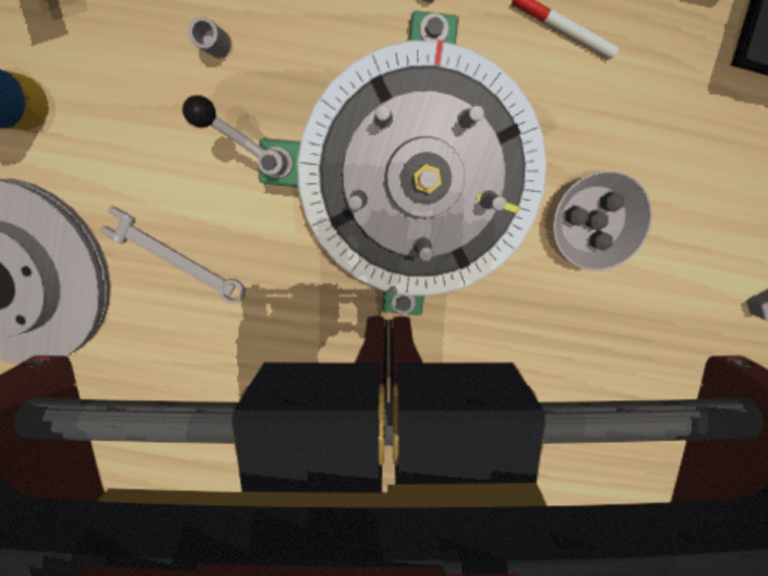

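```bash
cat >> m.py <<'E'
def measure(c,C=(.5695,.0447),fit=True):
    C=np.array(C,float)
    for it in range(3 if fit else 0):
        inn=[]
        for a in np.radians(np.arange(0,360,3)):
            rr=np.arange(.092,.113,.0005);X=np.c_[C[0]+rr*np.cos(a),C[1]+rr*np.sin(a),np.full(len(rr),.082)]
            uv=proj(c,X).astype(np.float32)
            if (uv[:,1]>205).any() or (uv<2).any() or (uv[:,0]>508).any(): continue
            v=cv2.remap(c['p'],uv[:,0].reshape(1,-1),uv[:,1].reshape(1,-1),cv2.INTER_LINEAR)[0].astype(float)
            g2=np.gradient(v.mean(1));k=np.argmax(g2)
            if g2[k]>3: inn.append(X[k,:2])
        inn=np.array(inn);Ci,ri=fitc(inn);d=np.abs(np.hypot(*(inn-Ci).T)-ri);Ci,ri=fitc(inn[d<.002]);C=Ci
    if fit: print('centre',np.round(C,4),'r',round(ri,4),len(inn))
    mr,my=masks(c)
    R,uvr=line_pts(c,mr,.082,C,.100,.123);print('red',len(R),ang(R.mean(0)).round(2),np.hypot(*R.mean(0)).round(4),uvr.mean(0).round(1))
    for z in (.086,.090):
        Y,uvy=line_pts(c,my,z,C,.076,.103)
        print('yel z',z,len(Y),ang(Y.mean(0)).round(2),np.hypot(*Y.mean(0)).round(4),uvy.mean(0).round(1),'delta',(ang(R.mean(0))-ang(Y.mean(0))).round(2))
    return C,R,Y
E
python3 - <<'E'
from m import *
c=load("wrist1");measure(c);c=load("wrist2");C,_,_=measure(c)
st=np.array([[423,240],[495,200],[475,115],[382,115],[355,200]])/1.5-.17
P=plane(c,st,.144)[:,:2];Cs,rs=fitc(P);print('stud',Cs,rs,ang(P-Cs),ang(P-C),np.hypot(*(P-C).T));
print('hub',plane(c,[[428/1.5,179/1.5]],.148),'ball',plane(c,[[199/1.5,110/1.5]],.11),'piv',plane(c,[[271/1.5,160/1.5]],.1))
E
```

```text
centre [0.5694 0.0449] r 0.1 120
red 45 3.03 0.1116 [284.6 182.4]
yel z 0.086 50 -98.35 0.0905 [199.3 120.8] delta 101.38
yel z 0.09 50 -98.36 0.0896 [199.3 120.8] delta 101.4
centre [0.5694 0.0446] r 0.1001 120
red 56 3.27 0.1116 [292.1  34.6]
yel z 0.086 37 -98.5 0.0929 [340.8 138.2] delta 101.76
yel z 0.09 37 -98.51 0.0916 [340.8 138.2] delta 101.77
stud [0.57317531 0.04694835] 0.05939718980045943 [-171.72138942 -100.52008369  -30.06681889   48.40701742  119.96017202] [-173.75164455  -97.33901427  -26.36641054   47.26719328  115.90405595] [0.05133253 0.05891305 0.06124664 0.06204481 0.06299972]
hub [[0.56884448 0.04476379 0.148     ]] ball [[0.59346081 0.25063311 0.11      ]] piv [[0.56086802 0.18591549 0.1       ]]
```

jog_arm(
  moves=[
    [0.3, 0, 0, 0, 0, 0, 1],
    [0.8, 0, 0, 0, 0, 0, 1],
    [1.3, 0, 0, 0, 0, 0, 1],
    [1.8, 0, 0, 0, 0, 0, 1],
    [2.3, 0, 0, 0, 0, 0, 1],
    [2.8, 0, 0, 0, 0, 0, 1],
    [3.3, 0, 0, 0, 0, 0, 1],
    [3.8, 0, 0, 0, 0, 0, 1],
    [4.1, 0, 0, 0, 0, 0, 1],
    [4.4, 0, 0, 0, 0, 0, 1],
    [4.4, 0, 0, 0, 0, 0, 1],
  ],
)

```text
clock: 6.08
eef_pos: [0.5011, 0.0638, 0.1529]
orientation: [2.13, 0.179, -2.136]
force: [-0.9, -0.3, 0.1]
finger_gap: 0.005
```

```bash
python3 st.py
python3 - <<'E'
from h import *
c=shoot("wrist","3");crop(c,0,0,512,384,1.5,"w3.png")
E
```

```text
t 6.08 q [-0.843  0.365  0.733  2.066 -0.329  0.829 -1.319] p [0.5011 0.0638 0.1529] yaw_y -80.35 tilt [-0.0029 -0.001  -1.    ] F [-0.9 -0.3  0.1] M [-0.04  0.13  0.01]
```

View pics/w3.png

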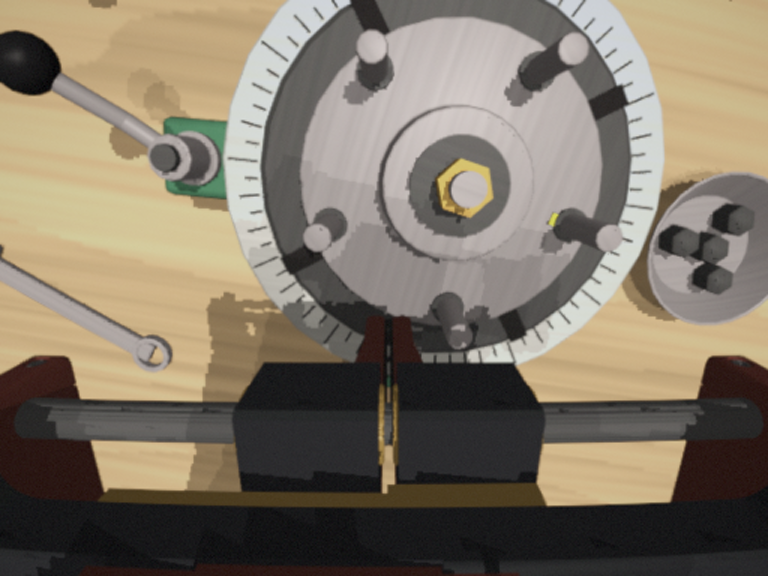

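jog_arm(
  moves=[
    [0.2, 0, 0, 0, 0, 0, 1],
    [0.4, 0, 0, 0, 0, 0, 1],
    [0.6, 0, 0, 0, 0, 0, 1],
    [0.72, 0, 0, 0, 0, 0, 1],
    [0.72, 0, 0, 0, 0, 0, 1],
    [0.72, 0.1, 0, 0, 0, 0, 1],
    [0.72, 0.15, 0, 0, 0, 0, 1],
    [0.72, 0.2, 0, 0, 0, 0, 1],
    [0.72, 0.2, 0, 0, 0, 0, 1],
  ],
)

```text
clock: 6.88
eef_pos: [0.504, 0.0551, 0.1262]
orientation: [2.135, 0.178, -2.134]
force: [-0.6, -0.4, 0.7]
finger_gap: 0.005
```

```bash
python3 st.py
```

```text
t 6.88 q [-0.793  0.409  0.701  2.085 -0.377  0.772 -1.262] p [0.504  0.0551 0.1262] yaw_y -80.47 tilt [ 7.e-04  1.e-04 -1.e+00] F [-0.6 -0.4  0.7] M [-0.03  0.17 -0.  ]
```

```bash
cat > arc.py <<'E'
import sys
exec(open('st.py').read())
C=np.array([.5694,.0448]);p=s['eef_pos'];d=np.array([*(C-p[:2]),0]);v=T.T@d;print('C in tool y,z mm',(v*1000).round(1))
step=float(sys.argv[1]);n=int(sys.argv[2])
for i in range(1,n+1):
    f=np.radians(step*i); w=np.array([np.cos(f)*d[0]-np.sin(f)*d[1],np.sin(f)*d[0]+np.cos(f)*d[1],0])
    sh=T.T@(d-w)/.04; print([0,round(sh[1],2),round(sh[2],2),-step*i,0,0,1],end=', ')
E
python3 arc.py 2 20
```

```text
t 6.88 q [-0.793  0.409  0.701  2.085 -0.377  0.772 -1.262] p [0.504  0.0551 0.1262] yaw_y -80.47 tilt [ 7.e-04  1.e-04 -1.e+00] F [-0.6 -0.4  0.7] M [-0.03  0.17 -0.  ]
C in tool y,z mm [  0.   21.  -62.8]
[0, np.float64(0.06), np.float64(0.02), -2.0, 0, 0, 1], [0, np.float64(0.11), np.float64(0.03), -4.0, 0, 0, 1], [0, np.float64(0.17), np.float64(0.05), -6.0, 0, 0, 1], [0, np.float64(0.22), np.float64(0.06), -8.0, 0, 0, 1], [0, np.float64(0.28), np.float64(0.07), -10.0, 0, 0, 1], [0, np.float64(0.34), np.float64(0.07), -12.0, 0, 0, 1], [0, np.float64(0.4), np.float64(0.08), -14.0, 0, 0, 1], [0, np.float64(0.45), np.float64(0.08), -16.0, 0, 0, 1], [0, np.float64(0.51), np.float64(0.09), -18.0, 0, 0, 1], [0, np.float64(0.57), np.float64(0.09), -20.0, 0, 0, 1], [0, np.float64(0.63), np.float64(0.08), -22.0, 0, 0, 1], [0, np.float64(0.68), np.float64(0.08), -24.0, 0, 0, 1], [0, np.float64(0.74), np.float64(0.07), -26.0, 0, 0, 1], [0, np.float64(0.8), np.float64(0.06), -28.0, 0, 0, 1], [0, np.float64(0.86), np.float64(0.05), -30.0, 0, 0, 1], [0, np.float64(0.91), np.float64(0.04), -32.0, 0, 0, 1], [0, np.float64(0.97), np.float64(0.03), -34.0, 0, 0, 1], [0, np.float64(1.02), np.float64(0.01), -36.0, 0, 0, 1], [0, np.float64(1.08), np.float64(-0.01), -38.0, 0, 0, 1], [0, np.float64(1.13), np.float64(-0.03), -40.0, 0, 0, 1],
```

jog_arm(
  moves=[
    [0, 0.06, 0.02, -2, 0, 0, 1],
    [0, 0.11, 0.03, -4, 0, 0, 1],
    [0, 0.17, 0.05, -6, 0, 0, 1],
    [0, 0.22, 0.06, -8, 0, 0, 1],
    [0, 0.28, 0.07, -10, 0, 0, 1],
    [0, 0.34, 0.07, -12, 0, 0, 1],
    [0, 0.4, 0.08, -14, 0, 0, 1],
    [0, 0.45, 0.08, -16, 0, 0, 1],
  ],
)

```text
clock: 7.55
eef_pos: [0.5024, 0.0407, 0.126]
orientation: [1.971, 0.457, -1.975]
force: [-5.6, 8.5, 6.4]
finger_gap: 0.008
```

```bash
python3 st.py
python3 - <<'E'
from h import *
c=shoot("wrist","4");crop(c,0,0,512,384,1.5,"w4.png")
E
```

```text
t 7.55 q [-0.707  0.388  0.625  2.086 -0.332  0.765 -0.994] p [0.5024 0.0407 0.126 ] yaw_y -64.18 tilt [-0.0026  0.0041 -1.    ] F [-5.6  8.5  6.4] M [1.67 1.31 0.01]
```

View pics/w4.png

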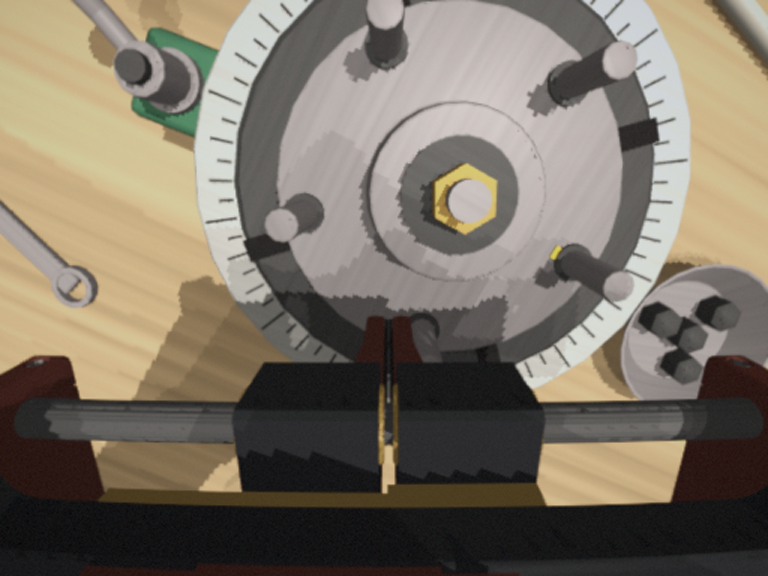

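jog_arm(
  moves=[
    [0, 0.06, 0.02, -2, 0, 0, 1],
    [0, 0.11, 0.03, -4, 0, 0, 1],
    [0, 0.17, 0.05, -6, 0, 0, 1],
    [0, 0.22, 0.06, -8, 0, 0, 1],
    [0, 0.28, 0.07, -10, 0, 0, 1],
    [0, 0.34, 0.07, -12, 0, 0, 1],
    [0, 0.4, 0.08, -14, 0, 0, 1],
    [0, 0.45, 0.08, -16, 0, 0, 1],
    [0, 0.51, 0.09, -18, 0, 0, 1],
    [0, 0.57, 0.09, -20, 0, 0, 1],
    [0, 0.63, 0.08, -22, 0, 0, 1],
    [0, 0.68, 0.08, -24, 0, 0, 1],
    [0, 0.74, 0.07, -26, 0, 0, 1],
    [0, 0.8, 0.06, -28, 0, 0, 1],
    [0, 0.86, 0.05, -30, 0, 0, 1],
  ],
)

```text
clock: 8.85
eef_pos: [0.5135, 0.0071, 0.1257]
orientation: [1.632, 0.87, -1.64]
force: [-10.5, 4.5, 9.9]
finger_gap: 0.008
```

```bash
python3 arc.py 2 1
python3 - <<'E'
from m import *
c=shoot("wrist","5");crop(c,0,0,512,384,1.5,"w5.png")
E
```

```text
t 8.85 q [-0.533  0.383  0.493  2.056 -0.262  0.768 -0.477] p [0.5135 0.0071 0.1257] yaw_y -34.26 tilt [-0.0065  0.0025 -1.    ] F [-10.5   4.5   9.9] M [ 0.79  2.16 -0.02]
C in tool y,z mm [ -0.3  25.  -62.6]
[0, np.float64(0.06), np.float64(0.02), -2.0, 0, 0, 1],
```

View pics/w5.png

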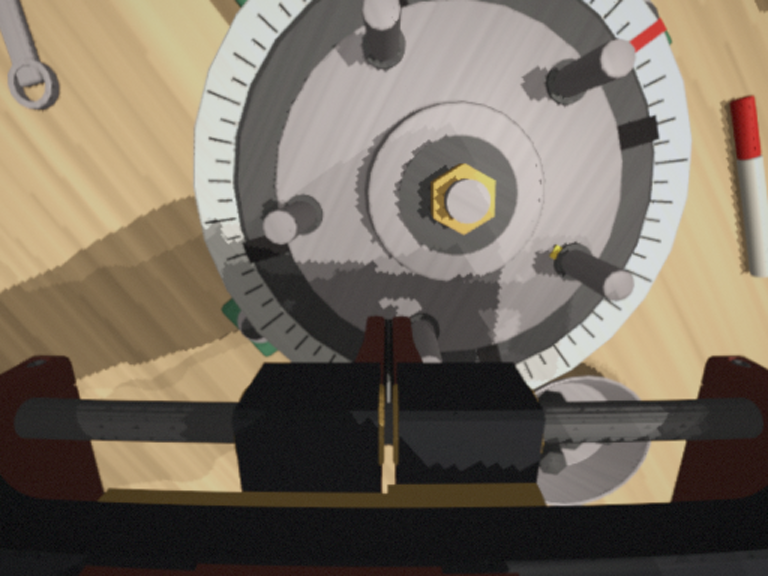

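Run:
```python
from m import *
c=load("wrist5")
st=np.array([[618,285],[617,57],[381,13],[279,227]])/1.5-.17
P=plane(c,st,.144)[:,:2];C=np.array([.5694,.0448])
print(ang(P-C),np.hypot(*(P-C).T)); a=ang(P-C)-[0,72,144,216];print((a+180)%360-180)
H=plane(c,[[468/1.5,199/1.5]],.148)[0,:2];print(H,(ang(P-H)-[0,72,144,216]+180)%360-180,np.hypot(*(P-H).T))
```

```text
[-62.11605633  10.21092932  82.3476135  153.77721384] [0.06272924 0.06308478 0.06226818 0.06340392]
[-62.11605633 -61.78907068 -61.6523865  -62.22278616]
[0.56967479 0.04534235] [-62.56704754 -62.23217501 -61.46653477 -61.67347866] [0.06308206 0.06272007 0.06169439 0.0634137 ]
```

jog_arm(
  moves=[
    [0, 0.06, 0.02, -2, 0, 0, 1],
    [0, 0.11, 0.04, -4, 0, 0, 1],
    [0, 0.17, 0.05, -6, 0, 0, 1],
    [0, 0.22, 0.07, -8, 0, 0, 1],
    [0, 0.28, 0.08, -10, 0, 0, 1],
    [0, 0.34, 0.08, -12, 0, 0, 1],
    [0, 0.4, 0.09, -14, 0, 0, 1],
    [0, 0.46, 0.1, -16, 0, 0, 1],
    [0, 0.51, 0.1, -18, 0, 0, 1],
    [0, 0.57, 0.1, -20, 0, 0, 1],
    [0, 0.63, 0.1, -22, 0, 0, 1],
    [0, 0.69, 0.1, -24, 0, 0, 1],
    [0, 0.75, 0.09, -26, 0, 0, 1],
    [0, 0.81, 0.08, -28, 0, 0, 1],
    [0, 0.87, 0.07, -30, 0, 0, 1],
    [0, 0.92, 0.06, -32, 0, 0, 1],
    [0, 0.98, 0.05, -34, 0, 0, 1],
    [0, 1.03, 0.04, -36, 0, 0, 1],
    [0, 1.09, 0.02, -38, 0, 0, 1],
    [0, 1.14, 0, -40, 0, 0, 1],
  ],
)

```text
clock: 10.57
eef_pos: [0.551, -0.0206, 0.1256]
orientation: [1.134, 1.259, -1.141]
force: [-9.0, 0.0, 7.9]
finger_gap: 0.008
```

```bash
python3 arc.py 2 1
python3 - <<'E'
from m import *
c=shoot("wrist","6");crop(c,0,0,512,384,1.5,"w6.png")
E
```

```text
t 10.57 q [-0.329  0.418  0.32   1.961 -0.181  0.796  0.192] p [ 0.551  -0.0206  0.1256] yaw_y 5.65 tilt [-6.5e-03  2.0e-04 -1.0e+00] F [-9.   0.   7.9] M [-0.28  2.    0.01]
C in tool y,z mm [ -0.1  24.7 -63.3]
[0, np.float64(0.06), np.float64(0.02), -2.0, 0, 0, 1],
```

View pics/w6.png

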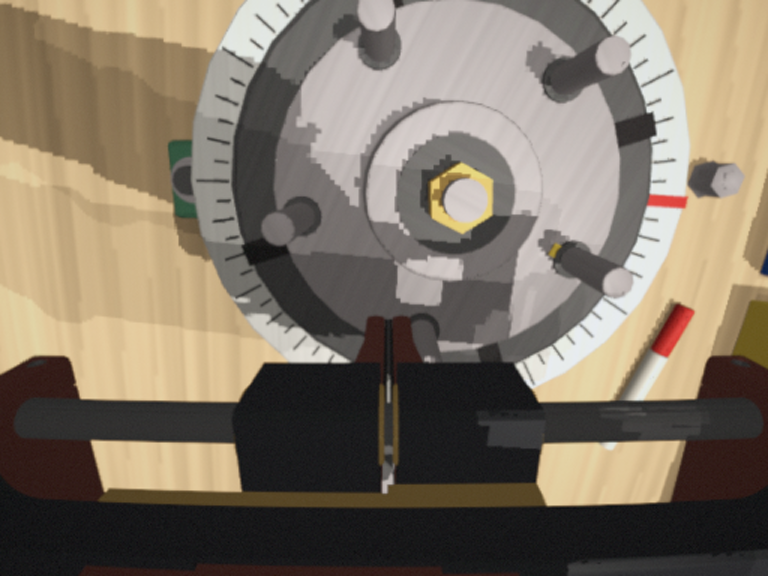

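Run:
```python
from m import *
c=load("wrist6");C=np.array([.5694,.0448])
st=np.array([[616,281],[612,55],[377,12],[277,228]])/1.5-.17
P=plane(c,st,.144)[:,:2]
print(np.hypot(*(P-C).T)); a=((ang(P-C)-[0,72,144,216])+180)%360-180;print(a,a.mean())
mr,my=masks(c)
R,uvr=line_pts(c,mr,.082,C,.100,.123);print('red',len(R),ang(R.mean(0)),np.hypot(*R.mean(0)),uvr.mean(0))
```

```text
[0.06208299 0.06279661 0.06252723 0.06340297]
[-21.28369863 -21.20233854 -21.45888288 -21.76921695] -21.428534250450546
red 208 3.1863178933218164 0.11200853773590262 [444.70192308 133.85096154]
```

jog_arm(
  moves=[
    [0, 0.06, 0.02, -2, 0, 0, 1],
    [0, 0.11, 0.04, -4, 0, 0, 1],
    [0, 0.17, 0.05, -6, 0, 0, 1],
    [0, 0.22, 0.07, -8, 0, 0, 1],
    [0, 0.28, 0.08, -10, 0, 0, 1],
    [0, 0.34, 0.08, -12, 0, 0, 1],
    [0, 0.4, 0.09, -14, 0, 0, 1],
    [0, 0.46, 0.1, -16, 0, 0, 1],
    [0, 0.51, 0.1, -18, 0, 0, 1],
    [0, 0.57, 0.1, -20, 0, 0, 1],
    [0, 0.62, 0.1, -21.5, 0, 0, 1],
    [0, 0.62, 0.1, -21.5, 0, 0, 1],
  ],
)

```text
clock: 11.62
eef_pos: [0.5771, -0.0229, 0.1256]
orientation: [0.852, 1.4, -0.857]
force: [-5.6, -1.7, 4.1]
finger_gap: 0.005
```

```bash
python3 arc.py 2 1
python3 - <<'E'
from m import *
c=shoot("wrist","7");crop(c,0,0,512,384,1.5,"w7.png")
E
```

```text
t 11.62 q [-0.245  0.448  0.228  1.897 -0.134  0.816  0.526] p [ 0.5771 -0.0229  0.1256] yaw_y 27.1 tilt [-4.5e-03 -8.0e-04 -1.0e+00] F [-5.6 -1.7  4.1] M [-0.4   1.24 -0.01]
C in tool y,z mm [ -0.   24.  -63.7]
[0, np.float64(0.06), np.float64(0.02), -2.0, 0, 0, 1],
```

View pics/w7.png

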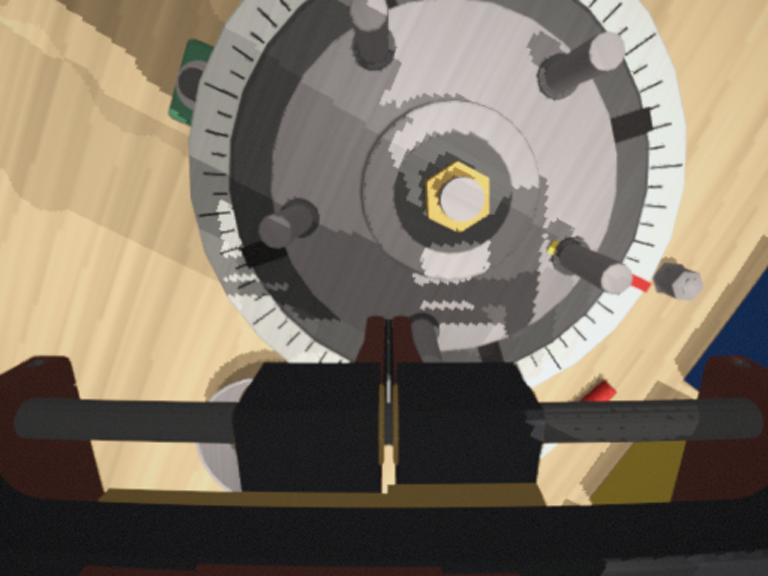

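jog_arm(
  moves=[
    [0, -0.1, 0, 0, 0, 0, 1],
    [0, -0.25, 0, 0, 0, 0, 1],
    [-0.3, -0.25, 0, 0, 0, 0, 1],
    [-0.8, -0.25, 0, 0, 0, 0, 1],
    [-1.4, -0.25, 0, 0, 0, 0, 1],
    [-2.0, -0.25, 0, 0, 0, 0, 1],
    [-2.6, -0.25, 0, 0, 0, 0, 1],
    [-3.2, -0.25, 0, 0, 0, 0, 1],
    [-3.8, -0.25, 0, 0, 0, 0, 1],
    [-4.3, -0.25, 0, 0, 0, 0, 1],
    [-4.3, -0.25, 0, 0, 0, 0, 1],
    [-4.3, -0.25, 0, 0, 0, 0, 1],
  ],
)

```text
clock: 12.67
eef_pos: [0.571, -0.0263, 0.2997]
orientation: [0.856, 1.394, -0.852]
force: [0.6, 0.6, -0.1]
finger_gap: 0.006
```

```bash
python3 st.py
python3 - <<'E'
from m import *
c=shoot("wrist","8");crop(c,0,0,512,384,1.5,"w8.png");measure(c)
measure(c,(.5694,.0448),False)
t=shoot("top","8");crop(t,150,135,140,120,5,"top8.png")
E
```

```text
t 12.67 q [-0.282  0.246  0.267  1.741 -0.071  1.16   0.478] p [ 0.571  -0.0263  0.2997] yaw_y 27.08 tilt [ 3.6e-03  5.0e-04 -1.0e+00] F [ 0.6  0.6 -0.1] M [-0.09  0.03 -0.04]
centre [0.5696 0.045 ] r 0.1002 119
red 57 2.97 0.112 [353.6 152.2]
yel z 0.086 14 1.84 0.0941 [342.7 148.5] delta 1.13
yel z 0.09 14 1.81 0.0927 [342.7 148.5] delta 1.16
red 57 3.08 0.1123 [353.6 152.2]
yel z 0.086 14 1.98 0.0943 [342.7 148.5] delta 1.1
yel z 0.09 14 1.95 0.093 [342.7 148.5] delta 1.13
```

View pics/w8.png

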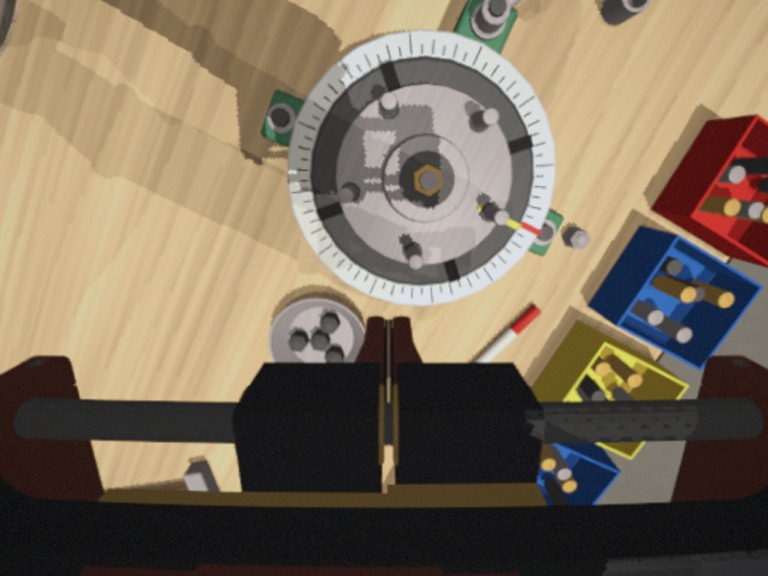

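jog_arm(
  moves=[
    [0, 0.2, 0.1, 0, 0, 0, 1],
    [0.2, 0.6, 0.2, 0, 0, 0, 1],
    [0.4, 1.0, 0.35, 0, 0, 0, 1],
    [0.6, 1.4, 0.5, 0, 0, 0, 1],
    [0.8, 1.8, 0.65, 0, 0, 0, 1],
    [1.1, 2.2, 0.8, 0, 0, 0, 1],
    [1.4, 2.6, 0.95, 0, 0, 0, 1],
    [1.7, 3.0, 1.1, 0, 0, 0, 1],
    [2.0, 3.4, 1.2, 0, 0, 0, 1],
    [2.2, 3.7, 1.3, 0, 0, 0, 1],
    [2.2, 3.75, 1.35, 0, 0, 0, 1],
    [2.2, 3.75, 1.35, 0, 0, 0, 1],
    [2.2, 3.75, 1.35, 0, 0, 0, 1],
  ],
)

```text
clock: 13.85
eef_pos: [0.7282, -0.0066, 0.2095]
orientation: [0.854, 1.397, -0.856]
force: [0.3, -0.2, 0.0]
finger_gap: 0.008
```

```bash
python3 st.py
python3 - <<'E'
from m import *
c=shoot("wrist","9");crop(c,0,0,512,384,1.5,"w9.png")
measure(c,(.5694,.0448),False)
E
```

```text
t 13.85 q [-0.237  0.593  0.25   1.442 -0.153  1.126  0.51 ] p [ 0.7282 -0.0066  0.2095] yaw_y 27.05 tilt [-8.e-04 -5.e-04 -1.e+00] F [ 0.3 -0.2  0. ] M [-0.03  0.04  0.06]
red 109 3.23 0.1117 [243.1 112.1]
yel z 0.086 143 1.15 0.088 [219.5 105.2] delta 2.09
yel z 0.09 146 1.25 0.0882 [219.3 105.1] delta 1.98
```

View pics/w9.png

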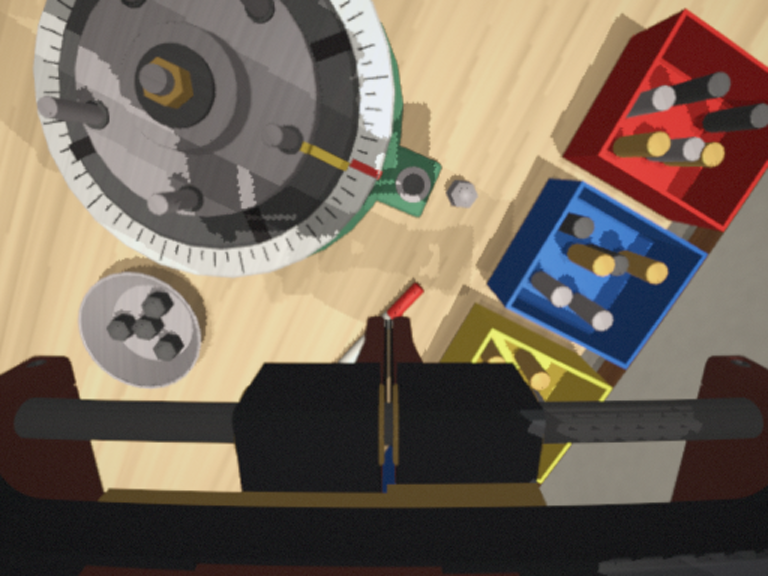

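```bash
cat > ln.py <<'E'
from m import *
def lines(c,C=(.5694,.0448)):
    C=np.array(C);mr,my=masks(c)
    p=c['p'].astype(int);my=(p[...,0]-p[...,2]>70)&(p[...,1]-p[...,2]>50)&(p[...,0]-p[...,1]<70)
    for nm,m,z,bs in (('yel',my,.090,[.076,.082,.088,.094,.099]),('red',mr,.082,[.103,.108,.113,.118,.122])):
        P,_=line_pts(c,m,z,C,bs[0],bs[-1]);k=np.abs(ang(P))<20;P=P[k];r=np.hypot(*P.T);a=ang(P)
        print(nm,len(P),a.mean().round(2),'bins',[(a[(r>=l)&(r<h)].mean().round(2),int(((r>=l)&(r<h)).sum())) for l,h in zip(bs,bs[1:])],'width mm',[round(float(np.std(r[(r>=l)&(r<h)]*np.radians(a[(r>=l)&(r<h)])))*3464,1) for l,h in zip(bs,bs[1:])])
E
python3 - <<'E'
from ln import *
c=load("wrist9");lines(c);lines(c,(.5694,.0458));lines(c,(.5694,.0438))
im=cv2.cvtColor(c['p'][75:135,170:290],cv2.COLOR_RGB2BGR);cv2.imwrite("pics/w9z.png",cv2.resize(im,None,fx=6,fy=6,interpolation=cv2.INTER_NEAREST))
E
```

```text
yel 148 1.14 bins [(np.float64(1.15), 39), (np.float64(1.14), 39), (np.float64(1.1), 39), (np.float64(1.16), 31)] width mm [6.1, 5.9, 6.1, 5.8]
red 98 3.24 bins [(np.float64(3.25), 27), (np.float64(3.22), 29), (np.float64(3.24), 26), (np.float64(3.24), 16)] width mm [5.2, 5.7, 5.1, 5.1]
yel 148 0.48 bins [(np.float64(0.45), 40), (np.float64(0.44), 38), (np.float64(0.47), 39), (np.float64(0.56), 31)] width mm [6.1, 5.9, 6.1, 5.8]
red 98 2.73 bins [(np.float64(2.71), 27), (np.float64(2.7), 29), (np.float64(2.75), 26), (np.float64(2.76), 16)] width mm [5.2, 5.7, 5.1, 5.1]
yel 149 1.8 bins [(np.float64(1.89), 40), (np.float64(1.82), 39), (np.float64(1.73), 39), (np.float64(1.75), 31)] width mm [6.0, 5.9, 6.1, 5.8]
red 98 3.75 bins [(np.float64(3.79), 27), (np.float64(3.74), 29), (np.float64(3.73), 25), (np.float64(3.74), 17)] width mm [5.2, 5.7, 5.2, 5.0]
```

View pics/w9z.png

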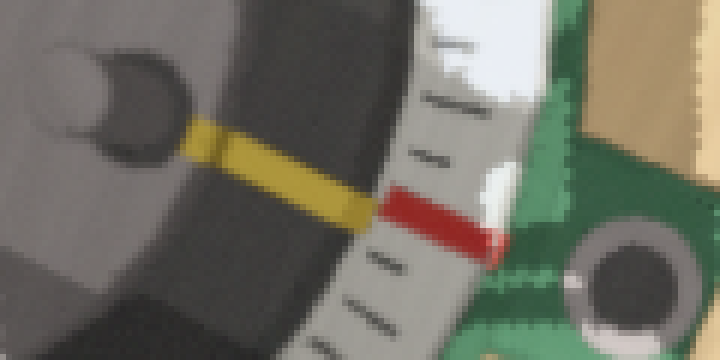

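jog_arm(
  moves=[
    [-0.2, -0.2, -0.1, 0, 0, 0, 1],
    [-0.6, -0.6, -0.2, 0, 0, 0, 1],
    [-1.0, -1.0, -0.35, 0, 0, 0, 1],
    [-1.4, -1.4, -0.5, 0, 0, 0, 1],
    [-1.7, -1.8, -0.65, 0, 0, 0, 1],
    [-2.0, -2.2, -0.8, 0, 0, 0, 1],
    [-2.2, -2.6, -0.95, 0, 0, 0, 1],
    [-2.2, -3.0, -1.1, 0, 0, 0, 1],
    [-2.2, -3.4, -1.2, 0, 0, 0, 1],
    [-2.2, -3.75, -1.35, 0, 0, 0, 1],
    [-2.2, -3.75, -1.35, 0, 0, 0, 1],
    [-1.8, -3.75, -1.35, 0, 0, 0, 1],
    [-1.2, -3.75, -1.35, 0, 0, 0, 1],
    [-0.6, -3.75, -1.35, 0, 0, 0, 1],
    [0, -3.75, -1.35, 0, 0, 0, 1],
    [0.5, -3.75, -1.35, 0, 0, 0, 1],
    [1.0, -3.75, -1.35, 0, 0, 0, 1],
    [1.0, -3.75, -1.35, 0, 0, 0, 1],
  ],
)

```text
clock: 15.4
eef_pos: [0.568, -0.0261, 0.1671]
orientation: [0.852, 1.401, -0.857]
force: [-0.4, 0.1, -0.9]
finger_gap: 0.005
```

```bash
python3 st.py
```

```text
t 15.4 q [-0.258  0.381  0.246  1.886 -0.116  0.893  0.517] p [ 0.568  -0.0261  0.1671] yaw_y 27.1 tilt [-5.1e-03 -2.0e-04 -1.0e+00] F [-0.4  0.1 -0.9] M [-0.1   0.06 -0.02]
```

jog_arm(
  moves=[
    [0.3, 0, 0, 0, 0, 0, 1],
    [0.7, 0, 0, 0, 0, 0, 1],
    [1.0, 0, 0, 0, 0, 0, 1],
    [1.1, 0, 0, 0, 0, 0, 1],
    [1.1, 0.05, 0, 0, 0, 0, 1],
    [1.1, 0.1, 0, 0, 0, 0, 1],
    [1.1, 0.15, 0, 0, 0, 0, 1],
    [1.1, 0.15, 0, 0, 0, 0, 1],
    [1.1, 0.15, 0, 0, 0, 0, 1],
  ],
)

```text
clock: 16.15
eef_pos: [0.5762, -0.0234, 0.1265]
orientation: [0.855, 1.396, -0.854]
force: [0.8, 0.9, -0.3]
finger_gap: 0.001
```

```bash
python3 st.py
python3 - <<'E'
import numpy as np
C=np.array([.5694,.0448]);p=np.array([.5771,-.0229]);f=np.radians(2.1)
R=np.array([[np.cos(f),-np.sin(f)],[np.sin(f),np.cos(f)]]);q=C+R@(p-C);print('goal',q,'yaw',29.2)
from workcell import observe
s=observe();a=np.radians(27.1);ty=np.array([np.cos(a),np.sin(a)]);tz=np.array([np.sin(a),-np.cos(a)])
for g in (p,q):
  d=g-s['eef_pos'][:2];print('shift units y,z',d@ty/.04,d@tz/.04)
E
```

```text
t 16.15 q [-0.249  0.443  0.233  1.903 -0.137  0.81   0.53 ] p [ 0.5762 -0.0234  0.1265] yaw_y 27.1 tilt [ 1.1e-03  2.0e-04 -1.0e+00] F [ 0.8  0.9 -0.3] M [-0.06  0.03 -0.06]
goal [ 0.57957561 -0.02257238] yaw 29.2
shift units y,z 0.024435466359972076 -0.0004495829813249516
shift units y,z 0.08326209797347728 0.020452795516506975
```

jog_arm(
  moves=[
    [0, 0.04, 0.01, -0.7, 0, 0, 1],
    [0, 0.08, 0.02, -1.4, 0, 0, 1],
    [0, 0.12, 0.02, -2.1, 0, 0, 1],
    [0, 0.15, 0.02, -2.1, 0, 0, 1],
    [0, 0.15, 0.02, -2.1, 0, 0, 1],
  ],
)

```text
clock: 16.57
eef_pos: [0.5796, -0.0229, 0.1258]
orientation: [0.825, 1.411, -0.829]
force: [-6.7, -2.9, 5.7]
finger_gap: 0.005
```

```bash
cat > goal.py <<'E'
exec(open('st.py').read())
q=np.array([.57958,-.02257]);ty=T[:2,1];tz=T[:2,2];d=q-s['eef_pos'][:2];print('togo units',(d@ty/.04).round(4),(d@tz/.04).round(4),'Fy',(s['force']@T[:,1]).round(2))
E
python3 goal.py
```

```text
t 16.57 q [-0.242  0.451  0.224  1.891 -0.132  0.818  0.56 ] p [ 0.5796 -0.0229  0.1258] yaw_y 29.16 tilt [-0.0038 -0.0011 -1.    ] F [-6.7 -2.9  5.7] M [-0.64  1.34  0.03]
togo units 0.0048 -0.008 Fy -7.32
```

jog_arm(
  moves=[
    [0, 0.01, 0, 0, 0, 0, 1],
    [0, 0.01, 0, 0, 0, 0, 1],
    [0, -0.1, 0, 0, 0, 0, 1],
    [0, -0.3, 0, 0, 0, 0, 1],
    [-0.3, -0.3, 0, 0, 0, 0, 1],
    [-0.8, -0.3, 0, 0, 0, 0, 1],
    [-1.4, -0.3, 0, 0, 0, 0, 1],
    [-2.0, -0.3, 0, 0, 0, 0, 1],
    [-2.5, -0.2, 0.1, 0, 0, 0, 1],
    [-2.7, 0.2, 0.3, 0, 0, 0, 1],
    [-2.7, 0.7, 0.5, 0, 0, 0, 1],
    [-2.7, 1.2, 0.7, 0, 0, 0, 1],
    [-2.5, 1.7, 0.9, 0, 0, 0, 1],
    [-2.2, 2.2, 1.1, 0, 0, 0, 1],
    [-2.1, 2.7, 1.3, 0, 0, 0, 1],
    [-2.1, 3.2, 1.35, 0, 0, 0, 1],
    [-2.1, 3.5, 1.35, 0, 0, 0, 1],
    [-2.1, 3.5, 1.35, 0, 0, 0, 1],
    [-2.1, 3.5, 1.35, 0, 0, 0, 1],
  ],
)

```text
clock: 18.15
eef_pos: [0.73, -0.0, 0.2102]
orientation: [0.826, 1.408, -0.826]
force: [0.4, 1.0, 0.2]
finger_gap: 0.006
```

```bash
python3 st.py
python3 - <<'E'
from ln import *
c=shoot("wrist","10");lines(c)
im=cv2.cvtColor(c['p'][60:160,150:310],cv2.COLOR_RGB2BGR);cv2.imwrite("pics/w10z.png",cv2.resize(im,None,fx=5,fy=5,interpolation=cv2.INTER_NEAREST))
E
```

```text
t 18.15 q [-0.241  0.594  0.243  1.437 -0.15   1.128  0.537] p [ 0.73   -0.      0.2102] yaw_y 29.24 tilt [ 2.e-04 -0.e+00 -1.e+00] F [0.4 1.  0.2] M [-0.06  0.   -0.01]
yel 147 3.11 bins [(np.float64(3.11), 38), (np.float64(3.12), 40), (np.float64(3.04), 39), (np.float64(3.16), 30)] width mm [5.9, 6.1, 6.1, 5.8]
red 93 3.1 bins [(np.float64(3.13), 27), (np.float64(3.09), 27), (np.float64(3.14), 25), (np.float64(3.03), 14)] width mm [5.3, 5.5, 5.1, 5.2]
```

View pics/w10z.png

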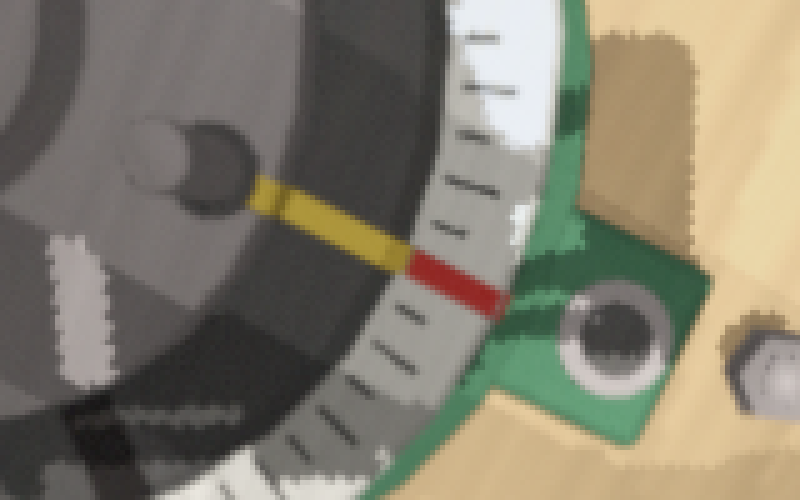

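jog_arm(
  moves=[
    [0, 0.05, -0.3, -2, 0, 0, 1],
    [0, 0.1, -0.8, -5, 0, 0, 1],
    [0, 0.15, -1.3, -8, 0, 0, 1],
    [0, 0.2, -1.8, -11, 0, 0, 1],
    [0, 0.25, -2.3, -14, 0, 0, 1],
    [0, 0.3, -2.8, -17, 0, 0, 1],
    [0, 0.35, -3.3, -20, 0, 0, 1],
    [0, 0.4, -3.8, -23, 0, 0, 1],
    [0, 0.45, -4.3, -26, 0, 0, 1],
    [0, 0.5, -4.8, -29, 0, 0, 1],
    [0, 0.6, -5.3, -32, 0, 0, 1],
    [0, 0.65, -5.8, -32.3, 0, 0, 1],
    [0, 0.69, -6.2, -32.3, 0, 0, 1],
    [0, 0.69, -6.2, -32.3, 0, 0, 1],
    [0, 0.69, -6.2, -32.3, 0, 0, 1],
  ],
)

```text
clock: 19.45
eef_pos: [0.6326, 0.231, 0.2097]
orientation: [0.387, 1.536, -0.387]
force: [0.5, -0.4, -0.5]
finger_gap: 0.008
```

```bash
python3 st.py
python3 - <<'E'
from m import *
c=shoot("wrist","11");crop(c,0,0,512,384,1.5,"w11.png")
E
```

```text
t 19.45 q [-0.494  0.493  0.074  1.583 -0.04   1.067  0.666] p [0.6326 0.231  0.2097] yaw_y 61.69 tilt [-2.e-04  0.e+00 -1.e+00] F [ 0.5 -0.4 -0.5] M [-0.05 -0.   -0.01]
```

View pics/w11.png

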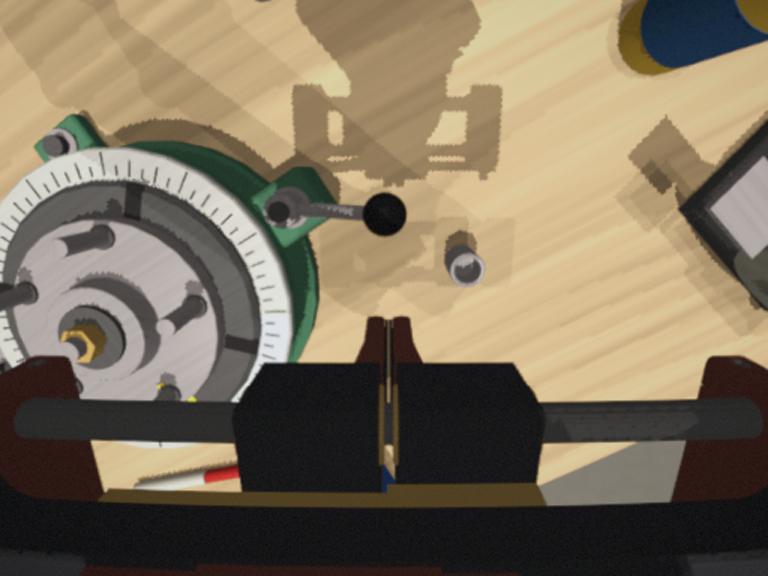

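```bash
cat > lv.py <<'E'
from m import *
def lever(c,ball,piv):
    B=plane(c,[ball],.11)[0,:2];P=plane(c,[piv],.1)[0,:2];P0=np.array([.5592,.1894])
    print('ball',B.round(4),'piv',P.round(4),'len',np.hypot(*(B-P0)).round(4),np.hypot(*(B-P)).round(4),'q from nominal piv',(np.radians(ang(B-P0)-94.05)+.6).round(3),'meas piv',(np.radians(ang(B-P)-94.05)+.6).round(3))
E
python3 - <<'E'
from lv import *
c=load("wrist11");lever(c,np.array([385,213])/1.5-.17,np.array([285,210])/1.5-.17)
print('socket',plane(c,[[466/1.5,268/1.5]],.04))
E
```

```text
ball [0.5918 0.2514] piv [0.56   0.1946] len 0.07 0.0651 q from nominal piv 0.045 meas piv 0.019
socket [[0.67021884 0.28474134 0.04      ]]
```

jog_arm(
  moves=[
    [0.4, 0, 0, 0, 0, 0, 1],
    [0.9, 0, 0, 0, 0, 0, 1],
    [1.4, 0, 0, 0, 0, 0, 1],
    [1.9, 0, 0, 0, 0, 0, 1],
    [2.3, 0, 0, 0, 0, 0, 1],
    [2.55, 0, 0, 0, 0, 0, 1],
    [2.55, 0, -0.1, 0, 0, 0, 1],
    [2.55, 0, -0.25, 0, 0, 0, 1],
    [2.55, 0, -0.35, 0, 0, 0, 1],
    [2.55, 0, -0.42, 0, 0, 0, 1],
    [2.55, 0, -0.42, 0, 0, 0, 1],
  ],
)

```text
clock: 20.42
eef_pos: [0.6182, 0.2387, 0.1091]
orientation: [0.39, 1.534, -0.388]
force: [-0.5, -0.0, 0.0]
finger_gap: 0.005
```

```bash
python3 st.py
cat > arc2.py <<'E'
import sys
exec(open('st.py').read())
C=np.array([.5592,.1894]);p=s['eef_pos'];d=np.array([*(C-p[:2]),0]);v=T.T@d;print('pivot in tool y,z mm',(v*1000).round(1))
step=float(sys.argv[1]);n=int(sys.argv[2])
for i in range(1,n+1):
    f=np.radians(step*i); w=np.array([np.cos(f)*d[0]-np.sin(f)*d[1],np.sin(f)*d[0]+np.cos(f)*d[1],0])
    sh=T.T@(d-w)/.04; print('[0, %.2f, %.2f, %g,0,0,1]'%(sh[1],sh[2],-step*i),end=', ')
E
python3 arc2.py 3 20
```

```text
t 20.42 q [-0.506  0.581  0.061  1.691 -0.044  0.869  0.648] p [0.6182 0.2387 0.1091] yaw_y 61.55 tilt [ 0.0014  0.0012 -1.    ] F [-0.5 -0.   0. ] M [ 0.    0.06 -0.02]
t 20.42 q [-0.506  0.581  0.061  1.691 -0.044  0.869  0.648] p [0.6182 0.2387 0.1091] yaw_y 61.55 tilt [ 0.0014  0.0012 -1.    ] F [-0.5 -0.   0. ] M [ 0.    0.06 -0.02]
pivot in tool y,z mm [ -0.1 -71.5 -28.4]
[0, 0.03, -0.09, -3,0,0,1], [0, 0.06, -0.19, -6,0,0,1], [0, 0.09, -0.29, -9,0,0,1], [0, 0.11, -0.39, -12,0,0,1], [0, 0.12, -0.49, -15,0,0,1], [0, 0.13, -0.59, -18,0,0,1], [0, 0.14, -0.69, -21,0,0,1], [0, 0.13, -0.79, -24,0,0,1], [0, 0.13, -0.89, -27,0,0,1], [0, 0.12, -0.99, -30,0,0,1], [0, 0.10, -1.09, -33,0,0,1], [0, 0.08, -1.19, -36,0,0,1], [0, 0.05, -1.28, -39,0,0,1], [0, 0.02, -1.38, -42,0,0,1], [0, -0.02, -1.47, -45,0,0,1], [0, -0.06, -1.56, -48,0,0,1], [0, -0.11, -1.65, -51,0,0,1], [0, -0.16, -1.74, -54,0,0,1], [0, -0.22, -1.82, -57,0,0,1], [0, -0.28, -1.90, -60,0,0,1],
```

jog_arm(
  moves=[
    [0, 0.03, -0.09, -3, 0, 0, 1],
    [0, 0.06, -0.19, -6, 0, 0, 1],
    [0, 0.09, -0.29, -9, 0, 0, 1],
    [0, 0.11, -0.39, -12, 0, 0, 1],
    [0, 0.12, -0.49, -15, 0, 0, 1],
    [0, 0.13, -0.59, -18, 0, 0, 1],
    [0, 0.14, -0.69, -21, 0, 0, 1],
    [0, 0.13, -0.79, -24, 0, 0, 1],
    [0, 0.13, -0.89, -27, 0, 0, 1],
    [0, 0.12, -0.99, -30, 0, 0, 1],
  ],
)

```text
clock: 21.25
eef_pos: [0.5874, 0.2604, 0.109]
orientation: [-0.022, 1.567, 0.022]
force: [2.1, -1.1, -1.2]
finger_gap: 0.005
```

```bash
python3 arc2.py 3 14;python3 - <<'E'
from m import *
c=shoot("wrist","12");crop(c,0,0,512,384,1.5,"w12.png")
E
```

```text
t 21.25 q [-0.462  0.552 -0.072  1.737  0.052  0.851  1.04 ] p [0.5874 0.2604 0.109 ] yaw_y 91.59 tilt [ 3.5e-03  3.0e-04 -1.0e+00] F [ 2.1 -1.1 -1.2] M [-0.18 -0.64  0.03]
pivot in tool y,z mm [ -0.1 -70.2 -30.2]
[0, 0.04, -0.09, -3,0,0,1], [0, 0.07, -0.19, -6,0,0,1], [0, 0.10, -0.28, -9,0,0,1], [0, 0.12, -0.38, -12,0,0,1], [0, 0.14, -0.48, -15,0,0,1], [0, 0.15, -0.58, -18,0,0,1], [0, 0.15, -0.68, -21,0,0,1], [0, 0.16, -0.78, -24,0,0,1], [0, 0.15, -0.88, -27,0,0,1], [0, 0.14, -0.98, -30,0,0,1], [0, 0.13, -1.08, -33,0,0,1], [0, 0.11, -1.18, -36,0,0,1], [0, 0.08, -1.27, -39,0,0,1], [0, 0.05, -1.37, -42,0,0,1],
```

View pics/w12.png

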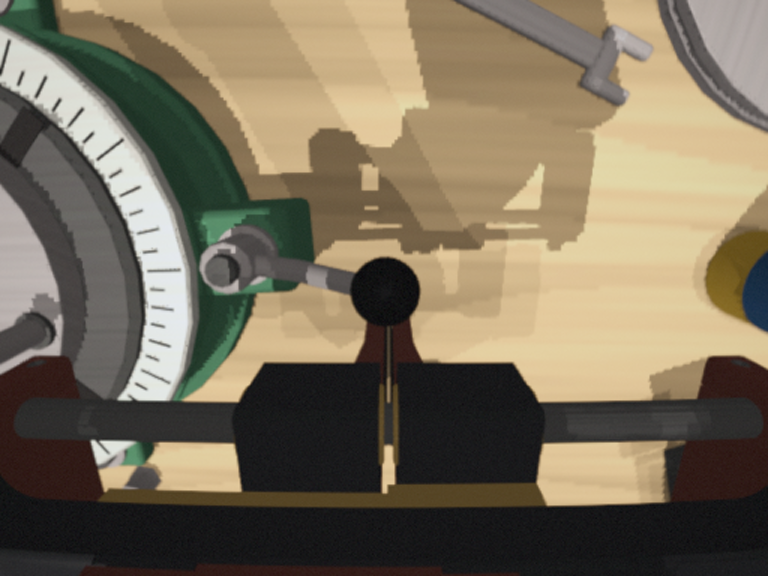

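jog_arm(
  moves=[
    [0, 0.04, -0.09, -3, 0, 0, 1],
    [0, 0.07, -0.19, -6, 0, 0, 1],
    [0, 0.1, -0.28, -9, 0, 0, 1],
    [0, 0.12, -0.38, -12, 0, 0, 1],
    [0, 0.14, -0.48, -15, 0, 0, 1],
    [0, 0.15, -0.58, -18, 0, 0, 1],
    [0, 0.15, -0.68, -21, 0, 0, 1],
    [0, 0.16, -0.78, -24, 0, 0, 1],
    [0, 0.15, -0.88, -27, 0, 0, 1],
    [0, 0.14, -0.98, -30, 0, 0, 1],
    [0, 0.13, -1.08, -33, 0, 0, 1],
    [0, 0.12, -1.13, -34.5, 0, 0, 1],
    [0, 0.11, -1.18, -36, 0, 0, 1],
  ],
)

```text
clock: 22.38
eef_pos: [0.5397, 0.264, 0.1088]
orientation: [-0.512, 1.507, 0.512]
force: [2.9, 0.8, 1.6]
finger_gap: 0.004
```

```bash
python3 arc2.py 1 6;python3 - <<'E'
from m import *
c=shoot("wrist","13");crop(c,0,0,512,384,1.5,"w13.png")
E
```

```text
t 22.38 q [-0.381  0.505 -0.234  1.831  0.155  0.82   1.533] p [0.5397 0.264  0.1088] yaw_y 127.48 tilt [ 2.5e-03  9.0e-04 -1.0e+00] F [2.9 0.8 1.6] M [ 0.08 -0.61  0.01]
pivot in tool y,z mm [ -0.  -71.  -29.9]
[0, 0.01, -0.03, -1,0,0,1], [0, 0.03, -0.06, -2,0,0,1], [0, 0.04, -0.09, -3,0,0,1], [0, 0.05, -0.13, -4,0,0,1], [0, 0.06, -0.16, -5,0,0,1], [0, 0.07, -0.19, -6,0,0,1],
```

View pics/w13.png

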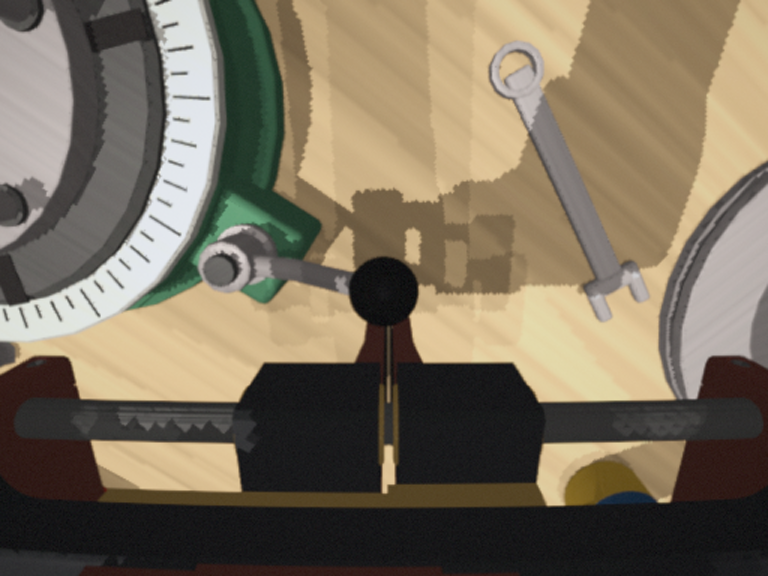

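jog_arm(
  moves=[
    [0, 0.01, -0.03, -1, 0, 0, 1],
    [0, 0.03, -0.06, -2, 0, 0, 1],
    [0, 0.04, -0.09, -3, 0, 0, 1],
    [0, 0.05, -0.13, -4, 0, 0, 1],
    [0, 0.06, -0.16, -5, 0, 0, 1],
    [0, 0.07, -0.19, -6, 0, 0, 1],
  ],
)

```text
clock: 22.93
eef_pos: [0.5315, 0.2624, 0.1082]
orientation: [-0.594, 1.485, 0.595]
force: [7.2, 2.2, -0.5]
finger_gap: 0.007
```

```bash
python3 arc2.py 1 6;python3 - <<'E'
from lv import *
c=load("wrist12");lever(c,np.array([385,291])/1.5-.17,np.array([224,268])/1.5-.17)
c=load("wrist13");lever(c,np.array([384,291])/1.5-.17,np.array([222,267])/1.5-.17)
c=shoot("wrist","14")
hsv=c['p'].astype(int).sum(2)<60
m=hsv.copy();m[235:]=0
n,l,st,ce=cv2.connectedComponentsWithStats(m.astype(np.uint8));i=1+np.argmax(st[1:,4]);print(st[i],ce[i])
lever(c,ce[i],np.array([222,267])/1.5-.17)
E
```

```text
t 22.93 q [-0.362  0.497 -0.262  1.85   0.171  0.814  1.62 ] p [0.5315 0.2624 0.1082] yaw_y 133.6 tilt [ 0.002   0.0017 -1.    ] F [ 7.2  2.2 -0.5] M [ 0.84 -1.53  0.08]
pivot in tool y,z mm [ -0.1 -71.9 -30.3]
[0, 0.01, -0.03, -1,0,0,1], [0, 0.03, -0.06, -2,0,0,1], [0, 0.04, -0.10, -3,0,0,1], [0, 0.05, -0.13, -4,0,0,1], [0, 0.06, -0.16, -5,0,0,1], [0, 0.07, -0.19, -6,0,0,1], ball [0.5618 0.2593] piv [0.5567 0.1917] len 0.0699 0.0678 q from nominal piv 0.492 meas piv 0.454
ball [0.5202 0.2482] piv [0.5556 0.1898] len 0.0705 0.0682 q from nominal piv 1.115 meas piv 1.074
[ 232  173   45   45 1289] [254.44530644 195.44685803]
ball [0.5151 0.2446] piv [0.5551 0.1905] len 0.0706 0.0673 q from nominal piv 1.203 meas piv 1.165
```

jog_arm(
  moves=[
    [0, 0, -0.05, 0, 0, 0, 1],
    [0, 0, -0.1, 0, 0, 0, 1],
    [0, 0, -0.15, 0, 0, 0, 1],
    [0, 0, -0.15, 0, 0, 0, 1],
  ],
)

```text
clock: 23.32
eef_pos: [0.5311, 0.262, 0.1087]
orientation: [-0.59, 1.474, 0.598]
force: [17.4, 11.7, -14.4]
finger_gap: 0.004
```

```bash
python3 st.py;python3 - <<'E'
from lv import *
c=shoot("wrist","15")
m=c['p'].astype(int).sum(2)<60;m[235:]=0
n,l,st,ce=cv2.connectedComponentsWithStats(m.astype(np.uint8));i=1+np.argmax(st[1:,4]);print(st[i],ce[i])
lever(c,ce[i],np.array([222,267])/1.5-.17)
E
```

```text
t 23.32 q [-0.359  0.491 -0.264  1.859  0.17   0.799  1.622] p [0.5311 0.262  0.1087] yaw_y 133.61 tilt [ 0.0106  0.0094 -0.9999] F [ 17.4  11.7 -14.4] M [ 2.87 -3.88  0.08]
[ 233  173   44   46 1306] [254.13629403 195.62480858]
ball [0.515  0.2442] piv [0.5549 0.1901] len 0.0704 0.0672 q from nominal piv 1.208 meas piv 1.165
```

jog_arm(
  moves=[
    [0, 0, 0.05, 0, 0, 0, 1],
    [0, 0, 0.25, 0, 0, 0, 1],
    [0, 0, 0.6, 0, 0, 0, 1],
    [-0.3, 0, 0.8, 0, 0, 0, 1],
    [-0.8, 0, 0.8, 0, 0, 0, 1],
    [-1.3, 0, 0.8, 0, 0, 0, 1],
    [-1.9, 0, 0.8, 0, 0, 0, 1],
    [-2.5, 0, 0.8, 0, 0, 0, 1],
    [-3.1, 0, 0.8, 0, 0, 0, 1],
    [-3.5, 0, 0.8, 0, 0, 0, 1],
    [-3.5, 0, 0.8, 0, 0, 0, 1],
    [-3.5, 0, 0.8, 0, 0, 0, 1],
  ],
)

```text
clock: 24.37
eef_pos: [0.549, 0.2792, 0.2476]
orientation: [-0.594, 1.489, 0.594]
force: [-0.5, -0.6, -1.2]
finger_gap: 0.006
```

```bash
python3 st.py;python3 - <<'E'
from m import *
c=shoot("wrist","16");crop(c,0,0,512,384,1.5,"w16.png")
t=shoot("top","16");crop(t,150,135,140,120,5,"top16.png")
E
```

```text
t 24.37 q [-0.359  0.382 -0.28   1.668  0.115  1.108  1.66 ] p [0.549  0.2792 0.2476] yaw_y 133.51 tilt [-9.e-04 -6.e-04 -1.e+00] F [-0.5 -0.6 -1.2] M [-0.03 -0.03 -0.06]
```

View pics/w16.png

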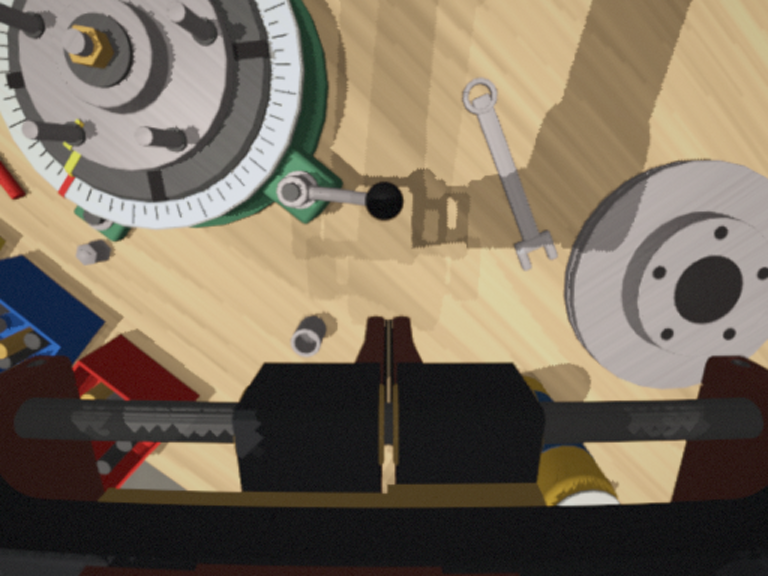

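View pics/top16.png

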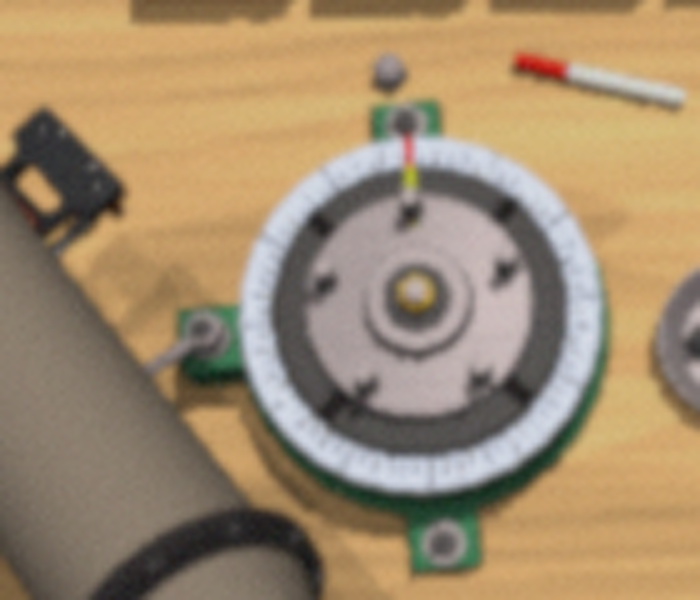

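Run:
```python
from ln import *
from lv import lever
c=load("wrist16");lines(c)
lever(c,np.array([384,201])/1.5-.17,np.array([293,190])/1.5-.17)
```

```text
yel 106 2.24 bins [(np.float64(-0.24), 24), (np.float64(2.55), 32), (np.float64(2.9), 29), (np.float64(3.68), 21)] width mm [16.9, 11.5, 6.4, 8.3]
red 73 3.01 bins [(np.float64(3.0), 20), (np.float64(3.0), 19), (np.float64(2.99), 20), (np.float64(3.05), 14)] width mm [5.9, 5.5, 6.0, 6.0]
ball [0.5148 0.244 ] piv [0.5555 0.1903] len 0.0704 0.0673 q from nominal piv 1.212 meas piv 1.178
```

jog_arm(
  moves=[
    [0, -0.2, 0, 0, 0, 0, 1],
    [0, -0.6, 0.1, 0, 0, 0, 1],
    [0, -1.1, 0.2, 0, 0, 0, 1],
    [0, -1.6, 0.3, 0, 0, 0, 1],
    [0, -2.1, 0.3, 0, 0, 0, 1],
    [0, -2.6, 0.4, 0, 0, 0, 1],
    [0, -3.1, 0.4, 0, 0, 0, 1],
    [0, -3.6, 0.5, 0, 0, 0, 1],
    [0, -4.1, 0.6, 0, 0, 0, 1],
    [0.2, -4.6, 0.6, 0, 0, 0, 1],
    [0.4, -5.1, 0.7, 0, 0, 0, 1],
    [0.6, -5.6, 0.7, 0, 0, 0, 1],
    [0.75, -6.1, 0.8, 0, 0, 0, 1],
    [0.75, -6.5, 0.8, 0, 0, 0, 1],
    [0.75, -6.5, 0.8, 0, 0, 0, 1],
    [0.75, -6.5, 0.8, 0, 0, 0, 1],
  ],
)

```text
clock: 25.8
eef_pos: [0.7522, 0.1107, 0.2166]
orientation: [-0.592, 1.49, 0.591]
force: [-0.5, 1.4, 1.0]
finger_gap: 0.005
```

```bash
python3 st.py;python3 - <<'E'
from ln import *
c=shoot("wrist","17");crop(c,0,0,512,384,1.5,"w17.png");lines(c)
E
```

```text
t 25.8 q [-0.112  0.642 -0.193  1.315  0.124  1.197  2.014] p [0.7522 0.1107 0.2166] yaw_y 133.34 tilt [-1.4e-03 -8.0e-04 -1.0e+00] F [-0.5  1.4  1. ] M [0.09 0.02 0.02]
yel 173 3.42 bins [(np.float64(3.38), 46), (np.float64(3.41), 45), (np.float64(3.42), 45), (np.float64(3.49), 37)] width mm [6.6, 6.7, 6.7, 6.5]
red 99 3.35 bins [(np.float64(3.4), 27), (np.float64(3.33), 26), (np.float64(3.31), 28), (np.float64(3.36), 18)] width mm [5.4, 5.2, 5.6, 5.2]
```

View pics/w17.png

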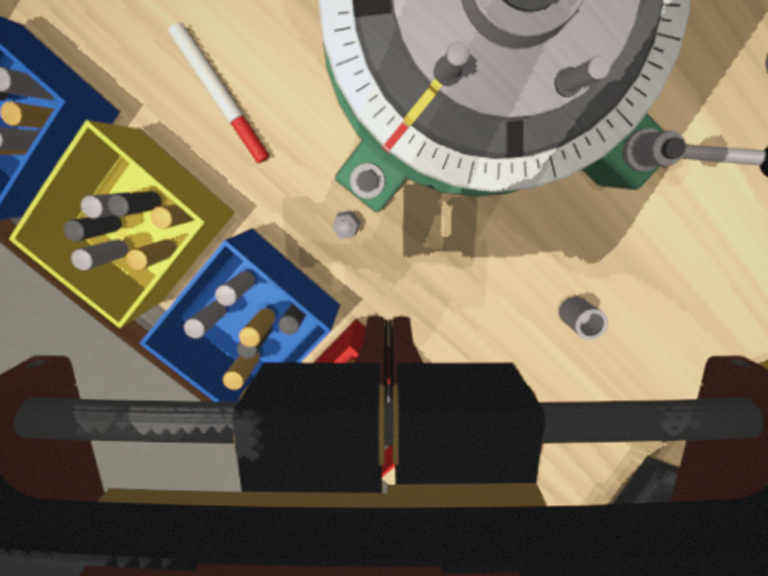

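Yellow and red run on in one line, at 3.42° and 3.35° (mark near (425,105), red near (397,135)). The loose parts in view lie where they were, and the arm is free of everything. I'm handing in the job.

```bash
python3 -c "
from workcell import *
print(finish_job())"
```

```text
the job is handed in; nothing more can be done
None
```

The faceplate is set to the red line and the clamp lever is over at its locked stop. I handed the job in at about 26 s, with the arm clear of everything.

- **Turning the table:** With the gripper shut, I pushed stud_5 about 101.5° counter-clockwise, turning the tool along with the hub. The contact force was about 8 to 15 N. After a close look at the marks I added a last 2.1°.
- **Alignment:** Before locking, the yellow mark was at 3.11° and the red line at 3.10°. After locking they were at 3.42° and 3.35°, so they agree within about 0.1°.
- **Locking the lever:** I pushed the black ball round to its stop. With about 21 N sideways it moved no further. Its angle measures 1.21 rad using the pivot position worked out from the table axis (nominal stop 1.2), and it stayed there after I backed off.
- **Checks that disagreed:**
  - Using the pivot as seen in the picture, the same lever reads 1.17 to 1.18 rad, probably because the height I assumed for the pivot top is off. I relied on the force at the stop instead.
  - One oblique look after locking gave the yellow mark as 2.24°, with stray pixels in the colour mask. I discarded it and looked again from a better position, which gave the 3.42° above.
- **Loose parts:** The ones in view of the last pictures looked undisturbed; I did not measure them again.

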